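# Load squashed cans into the lock drum

### The arm

A 6-joint arm with a two-finger parallel gripper is mounted at the origin on the work surface. World frame = base frame: x ahead of the robot, y to its left, z up, the work surface at z = 0. Lengths are in mm, angles in rad, forces in N, time in s.
With the tool pointing down it reaches from about 300 to 1000 mm from the base axis. Payload 5.1 kg.
Tool frame: the origin (TCP) lies midway between the tips of the shut fingers; the grasp point (between the pads) lies 19 mm behind it (ctrl.grasp_offset is the distance from the TCP to the grasp point, in mm); z points along the fingers, y is the direction in which the jaws open and shut (so a half turn about z gives the same grasp; the last joint's range is limited). The gripper opens to 95 mm and grips with 3 to 60 N. Pads are 20 mm wide; open, the fingers measure 119 mm over their backs; the gripper's body (75 mm by 180 mm) begins 59 mm behind the grasp point.
Start: joints at [1.214, 0.124, 1.65, -0, 1.367, -0.083], TCP at [175.776, 625.769, 214.656] pointing down, gripper open.
Joint ranges: [-2.61, 2.61], [-1.02, 2.33], [0.03, 2.71], [-1.35, 4.49], [0.32, 2.68], [-2.91, 2.91]. Speed limits (rad/s): [2.57, 2.57, 3.14, 3.14, 3.14, 3.14].

### API

Orientations are given as a rotation vector (axis times angle).
In Python, from rig import monitor, eyes, job, ctrl gives the robot as it stands.
- The arm moves only by the tool carry_out, never from a script. Its argument "deltas" is a list that holds one entry, the list of rows, each a list of 5 numbers: the shift along the world's x, y, z in cm, then the turn about the world's z in degrees, then the opening, from -1 (shut) to 1 (fully open). A call has 1 to 8 rows; each row is the pose to reach, as a shift and turn from the pose commanded when the call began; what a row does not reach only later rows make up. A row lasts 1/10 s, in which the tool goes at most 50 mm and 8.59 degrees, less where a joint would pass 70% of its speed; a pose out of reach is approached as far as the arm can. A call with a gripper value outside its range is refused whole. The fingers move at their own pace and stop on an object; "squeeze" is the grip in N (left out, the last holds). Time passes only in rows, so rows that repeat a pose let the fingers close. It gives the time, the measured TCP pose, the force and the opening at its end, in the units of the state.
- monitor.state(): the state, without advancing time (a new reading comes with each control period).
- eyes.snapshot(name): name is "scene" or "side" or "wrist"; returns a dict with "img" (480x640x3 uint8, red, green, blue), "camera_matrix" (3x3 intrinsics, pixels), "R" (3x3) and "t" (3): a world point X has camera coordinates R X + t; the wrist camera has in their place "hand_eye" (4x4, takes a point from camera to tool coordinates, whose origin is the TCP and whose axes are the flange's). Camera axes: x right, y down, z forward; pixel columns grow to the right and rows downward; lengths in mm; the calibration is good to about 2 mm. The wrist camera is an equidistant fisheye: a pixel r from the principal point sees the ray r / f radians off the axis. A picture is of the moment at which its call begins: read the wrist's pose just before it. There is no depth.
- job.hand_in(): hands the job in, once; it reports no verdict.
The state is a dict: "t": time; "joint_positions": joint angles; "joint_vel": joint speeds; "tau": joint torques, N m; "eef_pos": TCP position; "orientation": TCP orientation; "contact_force": force on the tool from outside, world axes, zero at the start; "ft_torque": the same for the moment, N m; "grip_width": finger opening in mm.
Only numpy, scipy, OpenCV 4.12 (cv2) and the standard library are available. Lean on these libraries where they do the work, as an engineer would, in place of code of your own. Each camera call takes 0.05 s, during which the arm holds its last target. There are 200 camera calls.

### The job

Stand the red and the blue squashed can on end in the two empty pockets of the grey drum, one in each, and press each down until its floor catch is felt to bottom out, so that no can stands proud. Then turn the aluminium lock ring by its orange lug, counter-clockwise seen from above, fully to the red mark, so that its claws cover the cans; leave the green can in its pocket and do not disturb the green glass bottle.

Things in the scene. Friction and masses are not known exactly. Their poses are not given: they have to be found in the camera images.
- can_red: A half-flattened slim drink can, red with bare aluminium ends and creases, a rounded block 100 mm long (body x axis), 58 mm wide (y), 36 mm thick (z), 40 g, either end alike. It starts lying flat on the work surface. Body origin: centre of the underside as it lies flat.
- can_blue: A half-flattened slim drink can, blue with bare aluminium ends and creases, a rounded block 100 mm long (body x axis), 58 mm wide (y), 36 mm thick (z), 40 g, either end alike. It starts lying flat on the work surface. Body origin: centre of the underside as it lies flat.
- can_green: A half-flattened slim drink can, green with bare aluminium ends and creases, a rounded block 100 mm long (body x axis), 58 mm wide (y), 36 mm thick (z), 40 g, either end alike. It already stands on end in pocket 0. Body origin: centre of the underside as it lies flat.
- can_red_center (a point): Centre of the red can.
- can_blue_center (a point): Centre of the blue can.
- can_green_center (a point): Centre of the green can.
- drum: Fixed grey drum, 110 mm high, 107 mm radius, on a black flange (155 mm radius, 10 mm high). Origin: centre of its underside, z up. Three upright pockets, centres 64 mm from its axis: pocket 0 on its +x axis, 1 and 2 at 120 and 240 degrees counter-clockwise. Marks on the flange show the lug's place: white = open (drum's -x side), red = locked.
- pocket0 (a point): Mouth centre of pocket 0, level with the rim, 110 mm above the surface. Upright bore 63 mm wide along the drum radius, 41 mm across: a can goes in on end, width along the radius. Filled by the green can; solid floor, 10 mm above the work surface.
- pocket1 (a point): Mouth centre of pocket 1, level with the rim, 110 mm above the surface. Upright bore 63 mm wide along the drum radius, 41 mm across: a can goes in on end, width along the radius. Empty. Its rubber floor is a stiff catch 18 to 30 mm (unknown) above its stop: it holds the can's weight, slides down under 5 to 6 N and stays. At the stop it is 100 mm below the rim, where a can is level with it.
- pocket2 (a point): Mouth centre of pocket 2, level with the rim, 110 mm above the surface. Upright bore 63 mm wide along the drum radius, 41 mm across: a can goes in on end, width along the radius. Empty. Its rubber floor is a stiff catch 18 to 30 mm (unknown) above its stop: it holds the can's weight, slides down under 5 to 6 N and stays. At the stop it is 100 mm below the rim, where a can is level with it.
- lock_ring (a joint): Angle of the aluminium ring round the drum (radius 114-127 mm, 88-108 mm high), rad. 0 = open, lug at white mark; grows counter-clockwise from above; 0.96 = red mark, stop 0.98. Three claws, 20 mm wide, 115-122 mm high, reach in to 62 mm from the axis: midway between pockets at 0, over the cans at 0.96; a proud can blocks them. About 2 N at the lug; stays where left.
- lug_top (a point): Top centre (148 mm high) of the ring's orange lug, an upright tab 140 mm from the drum axis, 12 mm thick along the turning direction, 27 mm long radially, 88 to 148 mm high. At joint value q it lies at angle pi + q in the drum's frame.
- green_bottle: Green glass bottle, 68 mm diameter, 220 mm high, standing; origin centre of its underside. Leave alone.
Not all that is in view belongs to the job. What is shaped like the can_blue but purple or yellow is not meant.

How it is judged (in metres and radians):
On the way:
1. the red and the blue can are home in the two empty pockets, one in each, while the lock ring is still open (below 0.4 rad) (((horizontal distance between can_red_center and pocket1 below 0.009 m and z of can_red_center in the frame of pocket1 below -0.046 m and angle between the x axis of each of can_red, can_blue and the z axis of drum, either way round below 0.12 rad and horizontal distance between can_blue_center and pocket2 below 0.009 m and z of can_blue_center in the frame of pocket2 below -0.046 m) or (horizontal distance between can_red_center and pocket2 below 0.009 m and z of can_red_center in the frame of pocket2 below -0.046 m and angle between the x axis of each of can_red, can_blue and the z axis of drum, either way round below 0.12 rad and horizontal distance between can_blue_center and pocket1 below 0.009 m and z of can_blue_center in the frame of pocket1 below -0.046 m)) and value of joint lock_ring below 0.4 rad), for 0.2 s.
At the end, for the whole second after the job is handed in: Red and blue cans stand on end in pockets 1 and 2, one in each, green in pocket 0: each centre within 9 mm of the pocket axis and 46 mm or more below the rim (home is 50), upright within 0.12 rad, red and blue at rest; lock ring past 0.89 rad (mark at 0.96) (((horizontal distance between can_red_center and pocket1 below 0.009 m and z of can_red_center in the frame of pocket1 below -0.046 m and angle between the x axis of each of can_red, can_blue and the z axis of drum, either way round below 0.12 rad and horizontal distance between can_blue_center and pocket2 below 0.009 m and z of can_blue_center in the frame of pocket2 below -0.046 m) or (horizontal distance between can_red_center and pocket2 below 0.009 m and z of can_red_center in the frame of pocket2 below -0.046 m and angle between the x axis of each of can_red, can_blue and the z axis of drum, either way round below 0.12 rad and horizontal distance between can_blue_center and pocket1 below 0.009 m and z of can_blue_center in the frame of pocket1 below -0.046 m)) and horizontal distance between can_green_center and pocket0 below 0.009 m and z of can_green_center in the frame of pocket0 below -0.046 m and angle between the x axis of can_green and the z axis of drum, either way round below 0.12 rad and value of joint lock_ring above 0.89 rad and linear speed of each of can_red, can_blue below 0.02 m/s); the robot touches nothing.
It fails at once if the green bottle is shifted by more than 30 mm or tipped (distance of green_bottle from where it was at the start of the episode above 0.03 m or angle between green_bottle's own z axis and vertical above 0.4 rad).
It also fails if it takes over 72 s, if anything falls off the work surface, if the arm or the gripper's body presses on something with over 40 N, if the wrist force passes 120 N, or if a joint passes its speed limit or range.

## Working session

There is one attempt and no reset: what is moved stays moved. The work goes in short steps, Python scripts to look and compute and a tool call to move; the robot and the scene stay as the last step left them, time stands still between calls to the robot, and variables do not carry over. Pictures are saved under pics/ and viewed, about 8 in all and at most 12, crops included, and the job is handed in when it is done.

Besides the shell and the picture viewer there is one more tool, called after "Request:" as a command line: name --argument value ..., lists and objects as JSON in quotes. carry_out: Moves the arm, as the interface text tells. Its arguments: {"type":"object","properties":{"deltas":{"type":"array","items":{"type":"array","items":{"type":"array","items":{"type":"number"}}}},"squeeze":{"type":"number"}},"required":["deltas"]}

```bash
mkdir -p pics; ls; python3 - <<'E'
from rig import monitor, eyes, job, ctrl
import cv2, numpy as np
print(monitor.state(), ctrl.grasp_offset)
ims=[]
for n in ("scene","side","wrist"):
    s=eyes.snapshot(n); cv2.imwrite(f"pics/{n}0.png",s["img"][...,::-1]); 
    print(n,{k:np.round(v,3).tolist() for k,v in s.items() if k!="img"})
E
```

```text
pics
{'t': 0.0, 'joint_positions': array([ 1.21437016e+00,  1.24488806e-01,  1.65164565e+00,  1.61272499e-06,
        1.36749085e+00, -8.26091741e-02]), 'joint_vel': array([ 0.00047422, -0.00218471, -0.00031791, -0.00128318, -0.00087982,
       -0.00019556]), 'tau': array([-1.23839378e-03, -4.17581499e+01, -3.59944153e+01,  7.74961081e-02,
        4.88870731e-02, -1.69290856e-04]), 'eef_pos': array([175.57810072, 625.18317643, 213.41435129]), 'orientation': array([-0.428708  , -3.1117541 ,  0.00311528]), 'contact_force': array([ 0.04442011, -0.01490322, -0.33267726]), 'ft_torque': array([ 0.02986707, -0.01162808, -0.00698464]), 'grip_width': 95.39683649259037} 18.8
scene {'camera_matrix': [[501.559, 0.0, 321.008], [0.0, 501.559, 231.355], [0.0, 0.0, 1.0]], 'R': [[0.364, 0.931, 0.002], [0.592, -0.23, -0.773], [-0.719, 0.282, -0.635]], 't': [-251.091, -231.12, 1356.03]}
side {'camera_matrix': [[510.821, 0.0, 317.637], [0.0, 510.821, 237.37], [0.0, 0.0, 1.0]], 'R': [[0.988, -0.154, -0.01], [-0.121, -0.732, -0.67], [0.096, 0.663, -0.742]], 't': [-524.458, 186.6, 983.654]}
wrist {'camera_matrix': [[371.648, 0.0, 311.805], [0.0, 371.648, 241.461], [0.0, 0.0, 1.0]], 'hand_eye': [[-0.001, -0.973, -0.233, 65.121], [1.0, -0.0, -0.001, 0.477], [0.001, -0.233, 0.973, -169.924], [0.0, 0.0, 0.0, 1.0]]}
```

View pics/scene0.png

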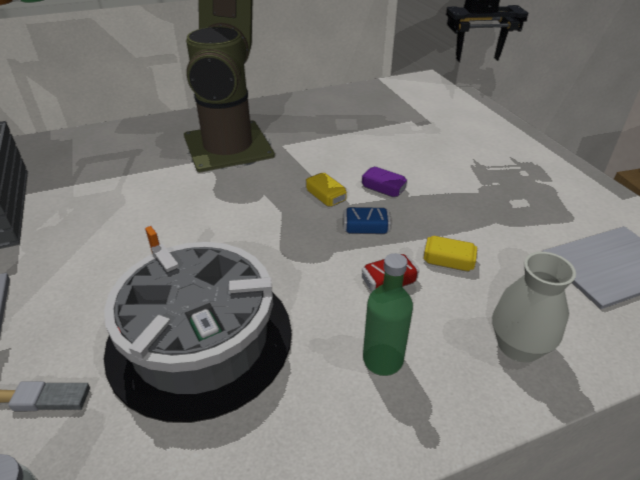

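View pics/side0.png

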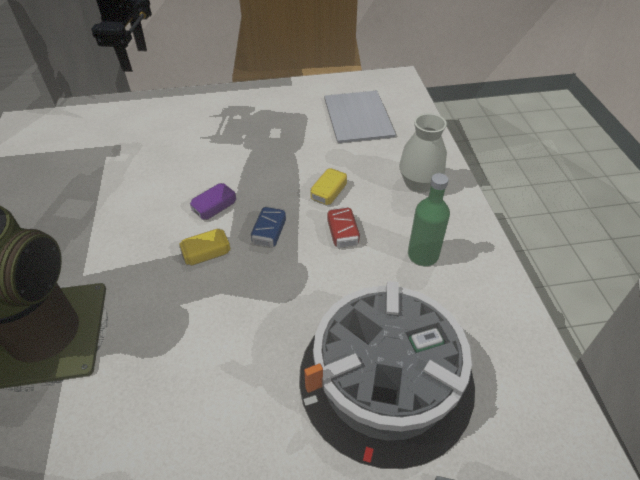

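The side view shows the blue can at about (268,226), red at (343,227), bottle at (427,230) and purple and yellow decoys. The drum is centred near (392,350), with the orange lug at (314,378), the green can at (428,340), and empty pockets at about (360,322) and (387,380). Next I'll measure these from both views.

```bash
cat > h.py <<'E'
from rig import monitor, eyes, job, ctrl
import cv2, numpy as np
from scipy.spatial.transform import Rotation as Ro
def snap(n):
    st=monitor.state(); s=eyes.snapshot(n); s["st"]=st; s["n"]=n
    s["hsv"]=cv2.cvtColor(s["img"],cv2.COLOR_RGB2HSV); return s
def rays(s,px):
    px=np.asarray(px,float).reshape(-1,1,2); K=s["camera_matrix"]
    if s["n"]=="wrist":
        u=(px[:,0]-K[:2,2])/[K[0,0],K[1,1]]; r=np.linalg.norm(u,axis=1,keepdims=True)+1e-9
        d=np.hstack([u/r*np.sin(r),np.cos(r)]); H=s["hand_eye"]; T=Ro.from_rotvec(s["st"]["orientation"]).as_matrix()
        return T@H[:3,3]+s["st"]["eef_pos"], d@(T@H[:3,:3]).T
    d=np.hstack([cv2.undistortPoints(px,K,None)[:,0],np.ones((len(px),1))])
    return -s["R"].T@s["t"], d@s["R"]
def onz(s,px,z):
    o,d=rays(s,px); return o+d*((z-o[2])/d[:,2])[:,None]
def tri(ab):
    A=0;b=0
    for s,p in ab:
        o,d=rays(s,[p]); d=d[0]/np.linalg.norm(d); P=np.eye(3)-np.outer(d,d); A=A+P; b=b+P@o
    return np.linalg.solve(A,b)
C={"red":[((0,150,80),(6,255,255)),((174,150,80),(180,255,255))],"blue":[((105,120,40),(122,255,255))],
 "orange":[((7,180,100),(17,255,255))],"green":[((60,90,20),(85,255,255))]}
def blobs(s,c,amin=15):
    m=sum(cv2.inRange(s["hsv"],*r) for r in C[c])
    m=cv2.morphologyEx(m,cv2.MORPH_CLOSE,np.ones((5,5)))
    cs=cv2.findContours(m,cv2.RETR_EXTERNAL,cv2.CHAIN_APPROX_NONE)[0]
    return sorted([k for k in cs if cv2.contourArea(k)>=amin],key=cv2.contourArea,reverse=True)
def cen(k):
    m=cv2.moments(k); return np.array([m["m10"]/m["m00"],m["m01"]/m["m00"]])
E
python3 - <<'E'
from h import *
np.set_printoptions(precision=1,suppress=True)
S=[snap(n) for n in("scene","side")]
for c in C:
    for s in S:
        for k in blobs(s,c)[:4]:
            q=onz(s,k.reshape(-1,2),36)[:,:2].astype(np.float32)
            print(c,s["n"],cv2.contourArea(k),cen(k),"z0",onz(s,[cen(k)],0)[0,:2],"z20",onz(s,[cen(k)],20)[0,:2],"z110",onz(s,[cen(k)],110)[0,:2],cv2.minAreaRect(q))
E
```

```text
red scene 263.0 [376.6 271.3] z0 [583.8 157.9] z20 [601.9 147.4] z110 [683.6  99.9] ((616.9673461914062, 133.16815185546875), (33.58860397338867, 70.22784423828125), 63.18310546875)
red scene 116.5 [410.4 271.1] z0 [607.4 219.9] z20 [624.8 207.5] z110 [703.4 151.9] ((635.373779296875, 201.02609252929688), (20.542194366455078, 47.714149475097656), 50.48032760620117)
red side 79.5 [338.2 224.7] z0 [608.7 194. ] z20 [604.9 175.4] z110 [587.7  91.7] ((607.5518188476562, 164.3219451904297), (37.07405090332031, 65.72089385986328), 2.647158622741699)
red side 76.0 [367.8 454. ] z0 [ 563.6 -317.3] z20 [ 560.8 -323.9] z110 [ 548.4 -353.5] ((558.619140625, -329.4056396484375), (20.507896423339844, 10.74409294128418), 63.50917053222656)
blue scene 936.5 [366.6 220.1] z0 [429.8 209.5] z20 [452.5 197.4] z110 [554.4 143.1] ((469.45367431640625, 188.6916961669922), (85.85456085205078, 81.28729248046875), 68.7559585571289)
orange scene 114.0 [151.9 236.2] z0 [ 315.1 -238.3] z20 [ 341.1 -237.2] z110 [ 458.2 -232.5] ((360.3951721191406, -236.1000213623047), (63.058349609375, 14.641817092895508), 2.863086223602295)
green scene 3397.5 [386.9 327.2] z0 [716.2 112.6] z20 [730.5 103.4] z110 [794.7  61.9] ((729.0552368164062, 105.96546936035156), (73.89319610595703, 216.22393798828125), 60.7452278137207)
green scene 39.5 [195.2 329.8] z0 [ 600.9 -199.1] z20 [ 618.6 -199.2] z110 [ 698.  -199.6] ((630.8755493164062, -199.64295959472656), (49.26909255981445, 5.402640342712402), 11.810546875)
```

Request:
carry_out --deltas '[[[3, -3.5, 4, 0, 1], [6, -7, 8, 0, 1], [9, -10.5, 12, 0, 1], [12, -14, 15, 0, 1], [15.5, -18, 15, 0, 1], [19, -21.5, 15, 0, 1], [22.5, -25, 15, 0, 1], [26, -28.5, 15, 0, 1]]]'

```text
t: 1.05
eef_pos: [412.7, 363.6, 364.8]
orientation: [0.428, 3.111, 0.002]
contact_force: [0.6, 0.3, -0.2]
grip_width: 94.8
```

Request:
carry_out --deltas '[[[3, -3.5, 0, 0, 1], [6, -7, 0, 0, 1], [9, -10.5, 0, 0, 1], [10, -14, 0, 0, 1], [10, -14, 0, 0, 1], [10, -14, 0, 0, 1]]]'

```text
t: 1.65
eef_pos: [511.8, 224.7, 363.9]
orientation: [-0.431, -3.111, -0.001]
contact_force: [-0.8, 0.3, -0.6]
grip_width: 94.9
```

```bash
python3 - <<'E'
from h import *
np.set_printoptions(precision=1,suppress=True)
s=snap("wrist"); cv2.imwrite("pics/w1.png",s["img"][...,::-1]); print(s["st"]["eef_pos"],s["st"]["orientation"])
for c in C:
    for k in blobs(s,c,60)[:4]:
        q=onz(s,k.reshape(-1,2),30)[:,:2].astype(np.float32)
        print(c,cv2.contourArea(k),cen(k),"z0",onz(s,[cen(k)],0)[0,:2],"z36",onz(s,[cen(k)],36)[0,:2],cv2.minAreaRect(q))
E
```

```text
[511.8 224.7 363.9] [-0.4 -3.1 -0. ]
blue 1313.0 [272.3 161.9] z0 [443.8 185.4] z36 [444.1 189.2] ((444.8895263671875, 192.0632781982422), (66.78215026855469, 47.82310104370117), 68.29425811767578)
blue 74.5 [306.3 158.7] z0 [453.  233.4] z36 [452.7 234.1] ((458.7055358886719, 233.17022705078125), (8.06325912475586, 35.2882080078125), 74.09170532226562)
```

View pics/w1.png

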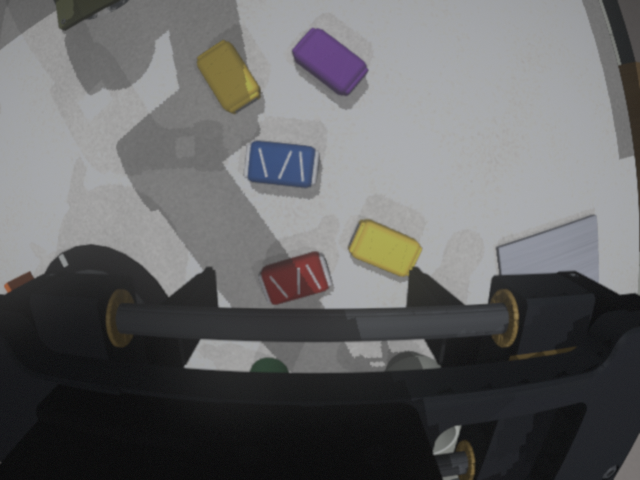

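The wrist view shows blue at (282,164), red at (296,278), the yellow and purple decoys, and the bottle at about (270,365). The drum is at lower left, with its lug at (18,283). The red mask needs darker limits.

```bash
cat >> h.py <<'E'
C["red"]=[((0,120,40),(6,255,255)),((170,120,40),(180,255,255))]; C["blue"]=[((100,90,25),(125,255,255))]
def can(s,c,z=30):
    m=sum(cv2.inRange(s["hsv"],*r) for r in C[c]); m=cv2.morphologyEx(m,cv2.MORPH_CLOSE,np.ones((13,13)))
    k=max(cv2.findContours(m,cv2.RETR_EXTERNAL,cv2.CHAIN_APPROX_NONE)[0],key=cv2.contourArea)
    q=onz(s,k.reshape(-1,2),z)[:,:2].astype(np.float32); r=cv2.minAreaRect(q); b=cv2.boxPoints(r); e=[b[1]-b[0],b[2]-b[1]]
    e.sort(key=np.linalg.norm); a=np.degrees(np.arctan2(e[1][1],e[1][0]))%180
    return np.array(r[0]),[float(np.linalg.norm(i)) for i in e],a,cen(k)
E
python3 - <<'E'
from h import *
np.set_printoptions(precision=1,suppress=True)
s=snap("wrist"); 
for c in("red","blue"): print(c,can(s,c))
s2=snap("side")
for c in("red","blue"): print(c,can(s2,c))
for k in blobs(s2,"green",60)[:2]+blobs(s2,"orange"): print(cen(k),cv2.boundingRect(k))
m=blobs(s2,"green",60)
x,y,w,h=cv2.boundingRect(m[0]); print("bottle base",onz(s2,[[x+w/2,y+h-8]],0))
E
```

```text
red (array([612.5, 169.8]), [53.77605056762695, 83.13377380371094], np.float32(91.4568), array([295.1, 279.7]))
blue (array([449.2, 198.6]), [53.89124298095703, 85.19342803955078], np.float32(67.53763), array([280.3, 163.7]))
red (array([612.4, 171.9]), [54.50592803955078, 83.4391860961914], np.float32(92.0094), array([342.5, 222.4]))
blue (array([451.8, 199. ]), [54.00071334838867, 86.07981872558594], np.float32(66.90496), array([268.2, 222.5]))Traceback (most recent call last):
  File "<stdin>", line 9, in <module>
IndexError: list index out of range
```

Request:
carry_out --deltas '[[[-0.6, 0.1, -2, -8.5, 1], [-1.2, 0.2, -4, -17, 1], [-2, 0.4, -8, -25.5, 1], [-3, 0.6, -12, -34, 1], [-4, 0.8, -16, -42.5, 1], [-4.7, 0.9, -20, -51, 1], [-4.7, 0.9, -22, -59.5, 1], [-4.7, 0.9, -24, -68, 1]]]'

```text
t: 2.6
eef_pos: [463.1, 235.3, 122.3]
orientation: [-2.099, -2.336, 0.002]
contact_force: [0.1, 0.1, 0.8]
grip_width: 95.6
```

Request:
carry_out --deltas '[[[0, 0, -1, -8.5, 1], [0, 0, -2, -17, 1], [0, 0, -4, -25.5, 1], [0, 0, -4, -29, 1], [0, 0, -4, -29, 1]]]'

```text
t: 3.1
eef_pos: [463.7, 235.1, 83.3]
orientation: [-2.613, -1.744, 0.002]
contact_force: [0.1, -0.4, -0.3]
grip_width: 95.2
```

```bash
python3 - <<'E'
from h import *
np.set_printoptions(precision=1,suppress=True)
s=snap("wrist"); cv2.imwrite("pics/w2.png",s["img"][...,::-1]); print(s["st"]["eef_pos"],Ro.from_rotvec(s["st"]["orientation"]).as_matrix()[:,1])
print(can(s,"blue"))
s=snap("side"); print("bottle",onz(s,[[424,252]],0)); s=snap("scene"); print(onz(s,[[385,358]],0))
E
```

```text
[463.7 235.1  83.3] [ 0.9 -0.4 -0. ]
(array([459.5, 221.3]), [37.516056060791016, 55.70252990722656], np.float32(157.4094), array([314.8, 280.5]))
bottle [[778.3  82.8   0. ]]
[[772.8  80.1   0. ]]
```

Request:
carry_out --deltas '[[[0, 0, -4, 0, 1], [0, 0, -7, 0, 1], [0, 0, -7.8, 0, 1], [0, 0, -7.8, 0, -1], [0, 0, -7.8, 0, -1], [0, 0, -7.8, 0, -1], [0, 0, -7.8, 0, -1], [0, 0, -7.8, 0, -1]]]' --squeeze 4

```text
t: 4.05
eef_pos: [465.4, 234.4, 7.1]
orientation: [2.615, 1.741, 0.003]
contact_force: [0.4, 0.6, 0.1]
grip_width: 60.7
```

Request:
carry_out --deltas '[[[0, 0, 0, 0, -1], [0, 0, 2, 0, -1], [0, 0, 5, 0, -1], [0, 0, 9, 0, -1], [0, 0, 12, 0, -1], [0, 0, 14, 0, -1], [0, 0, 14, 0, -1], [0, 0, 14, 0, -1]]]'

```text
t: 4.85
eef_pos: [464.4, 234.0, 145.5]
orientation: [-2.615, -1.741, 0.0]
contact_force: [-0.1, -0.3, -0.5]
grip_width: 58.0
```

```bash
python3 - <<'E'
from h import *
s=snap("side"); print(can(s,"blue")[3]);a=s["img"][120:320,180:420]
b=snap("scene")["img"][130:330,280:520]
cv2.imwrite("pics/b1.png",cv2.resize(np.hstack([a,b])[...,::-1],None,fx=1.6,fy=1.6))
E
```

```text
[261.14138287 176.27313381]
```

View pics/b1.png

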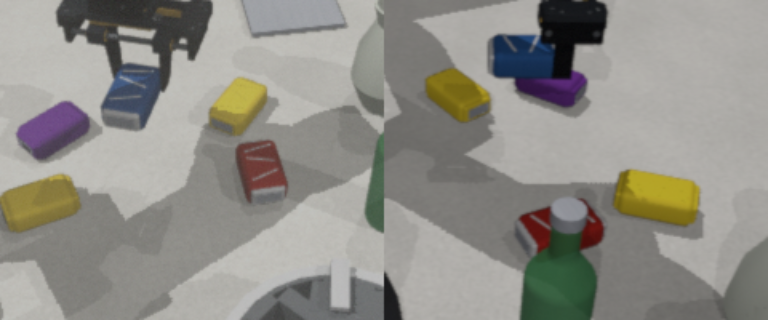

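The can stayed horizontal in the grip: at 4 N the friction holds it. I'll cut the squeeze to 3 N and jerk upward so the free end swings down.

Request:
carry_out --deltas '[[[0, 0, 5, 0, -1], [0, 0, 10, 0, -1], [0, 0, 10, 0, -1], [0, 0, 5, 0, -1], [0, 0, 10, 0, -1], [0, 0, 5, 0, -1], [0, 0, 10, 0, -1], [0, 0, 10, 0, -1]]]' --squeeze 3

```text
t: 5.75
eef_pos: [462.1, 233.2, 241.7]
orientation: [-2.614, -1.74, 0.01]
contact_force: [2.2, 0.2, 1.3]
grip_width: 57.7
```

```bash
cat >> h.py <<'E'
def box(c):
    for n in("side","scene"):
        s=snap(n); m=sum(cv2.inRange(s["hsv"],*r) for r in C[c]); m=cv2.morphologyEx(m,cv2.MORPH_CLOSE,np.ones((9,9)))
        k=max(cv2.findContours(m,cv2.RETR_EXTERNAL,cv2.CHAIN_APPROX_NONE)[0],key=cv2.contourArea); print(n,cv2.boundingRect(k),cv2.minAreaRect(k))
E
python3 -c "
from h import *
box('blue')"
```

```text
side (244, 125, 31, 39) ((258.173095703125, 143.63461303710938), (26.867910385131836, 38.43876266479492), 11.309932708740234)
scene (353, 106, 45, 43) ((375.800048828125, 128.6000213623047), (26.832815170288086, 48.29906463623047), 63.43495178222656)
```

It's tilting. More jerks.

Request:
carry_out --deltas '[[[0, 0, -5, 0, -1], [0, 0, 0, 0, -1], [0, 0, -5, 0, -1], [0, 0, 0, 0, -1], [0, 0, -5, 0, -1], [0, 0, 0, 0, -1], [0, 0, -5, 0, -1], [0, 0, -5, 0, -1]]]'

```text
t: 6.65
eef_pos: [463.0, 233.5, 191.8]
orientation: [-2.614, -1.74, 0.01]
contact_force: [-0.3, 0.3, -0.9]
grip_width: 58.2
```

```bash
python3 -c "
from h import *
box('blue')
s=snap('side')['img'][60:260,180:420]; b=snap('scene')['img'][40:240,280:520]
cv2.imwrite('pics/b2.png',cv2.resize(np.hstack([s,b])[...,::-1],None,fx=1.6,fy=1.6))"
```

```text
side (249, 148, 28, 41) ((261.5231018066406, 168.84971618652344), (25.317522048950195, 39.8389892578125), 8.746162414550781)
scene (361, 132, 41, 51) ((380.0982360839844, 157.92005920410156), (24.538400650024414, 49.76802444458008), 43.72697067260742)
```

View pics/b2.png

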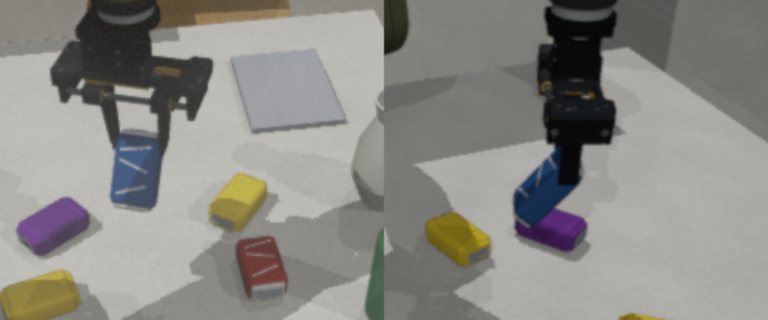

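Tilted about 50°. Next I'll jerk it up and toward the free end's side, with gentle returns.

Request:
carry_out --deltas '[[[0.6, 1.4, -3, 0, -1], [-1.2, -2.8, -0.5, 0, -1], [-2.4, -5.6, 1, 0, -1], [-3, -7, 1.5, 0, -1], [-3, -7, -1, 0, -1], [-3, -7, -3, 0, -1], [-4.6, -10.8, -0.5, 0, -1], [-5.6, -13.2, 1, 0, -1]]]'

```text
t: 7.65
eef_pos: [409.6, 101.4, 208.5]
orientation: [2.613, 1.742, 0.002]
contact_force: [0.6, -0.2, 0.8]
grip_width: 57.8
```

```bash
python3 -c "
from h import *
box('blue')"
```

```text
side (229, 189, 26, 41) ((241.5, 209.0), (40.0, 25.0), 90.0)
scene (297, 139, 30, 39) ((310.1810302734375, 156.5775909423828), (19.958581924438477, 41.09892272949219), 23.198589324951172)
```

Request:
carry_out --deltas '[[[0.3, 0.5, -2, 0, -1], [0.3, 0.5, -3, 0, -1], [-1.5, -3.6, -1, 0, -1], [-2.9, -6.8, 0, 0, -1], [-3.5, -8, 0, 0, -1], [-3.5, -8.2, 0, 0, -1], [-3.5, -8.2, 0, 0, -1]]]'

```text
t: 8.45
eef_pos: [374.1, 20.3, 206.4]
orientation: [2.615, 1.741, 0.001]
contact_force: [1.1, -0.5, -0.5]
grip_width: 58.0
```

```bash
python3 -c "
from h import *
box('blue')
s=snap('side')['img'][120:320,120:360]; b=snap('scene')['img'][60:260,180:420]
cv2.imwrite('pics/b3.png',cv2.resize(np.hstack([s,b])[...,::-1],None,fx=1.6,fy=1.6))"
```

```text
side (209, 224, 31, 45) ((224.56175231933594, 245.8029327392578), (45.86450958251953, 28.454402923583984), 85.60128784179688)
scene (256, 138, 27, 41) ((268.458740234375, 156.63763427734375), (17.911352157592773, 43.48531723022461), 16.699243545532227)
```

View pics/b3.png

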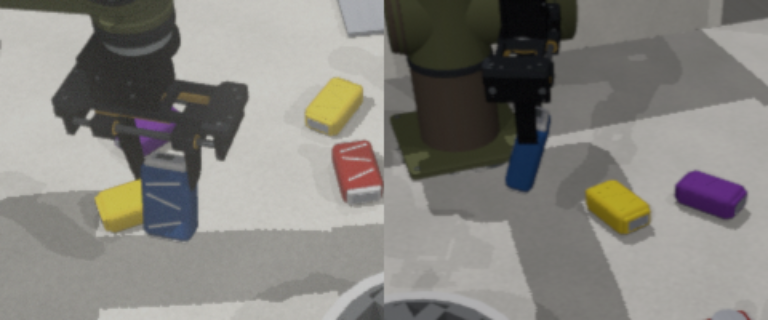

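Tilt left is about 15° (scene crop, blue at (525,155)). I'll lower it onto the table while dragging toward the lean side, to square it up.

Request:
carry_out --deltas '[[[0, 0, -5, 0, -1], [0, 0, -10, 0, -1], [0, 0, -12.5, 0, -1], [-0.4, -1, -13.3, 0, -1], [-1, -2.4, -13.6, 0, -1], [-1.6, -3.8, -13.8, 0, -1], [-2, -4.6, -14, 0, -1], [-2, -4.6, -14, 0, -1]]]'

```text
t: 9.45
eef_pos: [354.3, -26.9, 67.1]
orientation: [2.615, 1.738, 0.002]
contact_force: [0.3, 0.2, 1.1]
grip_width: 58.0
```

```bash
python3 -c "
from h import *
box('blue')"
```

```text
side (210, 294, 31, 28) ((225.00003051757812, 306.0), (32.25522994995117, 22.135942459106445), 71.56504821777344)
scene (246, 184, 19, 46) ((255.0, 206.5), (18.0, 45.0), 0.0)
```

Upright now (scene box angle 0°). I'll firm up the grip, lift, and take a wrist view of the drum.

Request:
carry_out --deltas '[[[0, 0, 0, 0, -1], [0, 0, 3, 0, -1], [0, 0, 7, 0, -1], [0.5, -1, 11, 0, -1], [2, -3, 15, 0, -1], [4.5, -6, 19, 0, -1], [7, -9, 22, 0, -1], [9.5, -12, 24, 0, -1]]]' --squeeze 12

```text
t: 10.35
eef_pos: [450.1, -146.4, 308.5]
orientation: [2.612, 1.742, 0.003]
contact_force: [0.5, 0.8, -0.9]
grip_width: 57.9
```

Request:
carry_out --deltas '[[[2.5, -2.5, 1, 0, -1], [5, -5, 2, 0, -1], [7.5, -7.5, 2, 0, -1], [10, -10, 2, 0, -1], [12, -12.5, 2, 0, -1], [14, -14.5, 2, 0, -1], [14, -14.5, 2, 0, -1], [14, -14.5, 2, 0, -1]]]'

```text
t: 11.15
eef_pos: [588.8, -290.3, 324.7]
orientation: [-2.612, -1.74, 0.001]
contact_force: [1.3, 0.6, -0.4]
grip_width: 58.2
```

```bash
python3 - <<'E'
from h import *
np.set_printoptions(precision=1,suppress=True)
s=snap("wrist"); cv2.imwrite("pics/w3.png",s["img"][...,::-1]); print(s["st"]["eef_pos"])
for k in blobs(s,"orange"): print(cv2.contourArea(k),cen(k),"z148",onz(s,[cen(k)],148))
box("blue")
E
```

```text
[ 588.8 -290.3  324.7]
side (374, 303, 55, 61) ((400.04595947265625, 333.98724365234375), (50.60572052001953, 53.891258239746094), 11.070201873779297)
scene (70, 152, 47, 75) ((91.3648681640625, 191.81082153320312), (72.19808959960938, 42.127803802490234), 72.89727020263672)
```

View pics/w3.png

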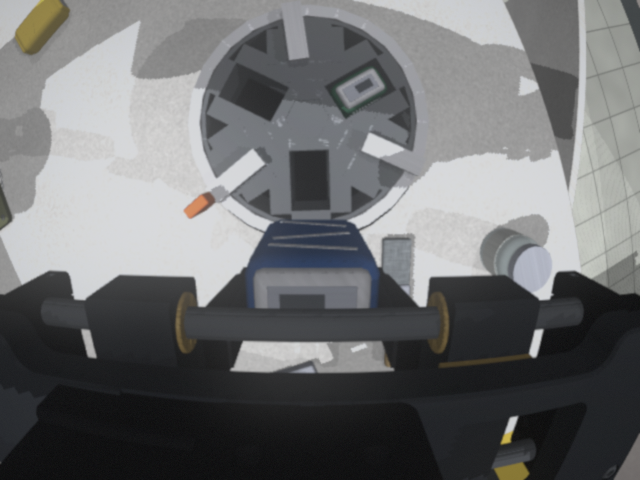

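Wrist view: lug top at (200,205), green can centre (359,88), pocket 1 at upper left around (252,95), pocket 2 at bottom around (309,180). I'll fit the drum pose from these.

```bash
python3 - <<'E'
from h import *
np.set_printoptions(precision=1,suppress=True)
s=snap("wrist"); g=cv2.cvtColor(s["img"],cv2.COLOR_RGB2GRAY)
print(g[180,280:340:3], s["hsv"][205,200])
def dark(x0,x1,y0,y1,t):
    m=np.zeros_like(g); m[y0:y1,x0:x1]=(g[y0:y1,x0:x1]<t)*255
    m=cv2.morphologyEx(m,cv2.MORPH_OPEN,np.ones((5,5)))
    k=max(cv2.findContours(m,0,2)[0],key=cv2.contourArea); q=onz(s,k.reshape(-1,2),110)[:,:2].astype(np.float32)
    print(cv2.contourArea(k),cv2.minAreaRect(k),cv2.minAreaRect(q)); return np.array(cv2.minAreaRect(q)[0])
for t in(45,60,75):
    p2=dark(275,345,140,222,t); p1=dark(212,295,60,130,t)
m=cv2.inRange(s["hsv"],(4,120,80),(20,255,255)); m[:180]=0; m[220:]=0; m[:,:175]=0;m[:,225:]=0
k=max(cv2.findContours(m,0,2)[0],key=cv2.contourArea); lug=onz(s,[cen(k)],148)[0,:2]; print("lug",lug,cen(k),cv2.minAreaRect(k))
gr=onz(s,[[359,88]],110)[0,:2]; print("green",gr, "p1",p1,"p2",p2)
r=np.radians([0,120,240]); M=np.vstack([np.c_[64*np.cos(r),64*np.sin(r)],[[-140,0]]]); W=np.vstack([gr,p1,p2,lug])
T,_=cv2.estimateAffinePartial2D(M,W); print(T, np.hypot(T[0,0],T[1,0]), np.degrees(np.arctan2(T[1,0],T[0,0])))
print("resid",W-(M@T[:,:2].T+T[:,2]))
E
```

```text
[120 120 120 108  59  51  48  48  49  48  47  47  48  47  45  49  74 116
 118 119] [ 11 138 211]Traceback (most recent call last):
  File "<stdin>", line 11, in <module>
  File "<stdin>", line 8, in dark
ValueError: max() iterable argument is empty
```

```bash
cat > drum.py <<'E'
from h import *
np.set_printoptions(precision=1,suppress=True)
def drum(b1,b2,lugb,green):
    s=snap("wrist"); g=cv2.cvtColor(s["img"],cv2.COLOR_RGB2GRAY)
    def dark(x0,x1,y0,y1):
        t,_=cv2.threshold(g[y0:y1,x0:x1].reshape(-1,1),0,255,cv2.THRESH_OTSU)
        m=np.zeros_like(g); m[y0:y1,x0:x1]=(g[y0:y1,x0:x1]<t)*255
        m=cv2.morphologyEx(m,cv2.MORPH_OPEN,np.ones((7,7)))
        k=max(cv2.findContours(m,0,2)[0],key=cv2.contourArea); q=onz(s,k.reshape(-1,2),110)[:,:2].astype(np.float32)
        print(t,cv2.minAreaRect(k),cv2.minAreaRect(q)); return np.array(cv2.minAreaRect(q)[0])
    x0,x1,y0,y1=lugb; m=np.zeros_like(g); m[y0:y1,x0:x1]=cv2.inRange(s["hsv"],(4,110,80),(20,255,255))[y0:y1,x0:x1]
    k=max(cv2.findContours(m,0,2)[0],key=cv2.contourArea); W=[onz(s,[cen(k)],148)[0,:2]]; M=[[-140,0]]; print(cen(k),cv2.minAreaRect(k))
    W.append(onz(s,[green],110)[0,:2]); M.append([64,0])
    for b,a in((b1,120),(b2,240)):
        if b: W.append(dark(*b)); M.append(64*np.array([np.cos(np.radians(a)),np.sin(np.radians(a))]))
    M=np.array(M,float);W=np.array(W)
    T,_=cv2.estimateAffinePartial2D(M,W); print(T, np.hypot(T[0,0],T[1,0]), np.degrees(np.arctan2(T[1,0],T[0,0])))
    print(W,"resid",W-(M@T[:,:2].T+T[:,2]))
    a=np.degrees(np.arctan2(T[1,0],T[0,0]))
    for d in(0,120,240): print("pocket",d,T[:,2]+64*np.array([np.cos(np.radians(a+d)),np.sin(np.radians(a+d))]),a+d)
E
python3 -c "
from drum import *
drum((214,294,62,128),(280,340,140,216),(175,225,180,222),(359,88))"
```

```text
[196.7 205.6] ((196.56556701660156, 205.77867126464844), (10.883134841918945, 24.198972702026367), 50.194427490234375)
80.0 ((253.9000244140625, 91.20001220703125), (59.032188415527344, 38.9075813293457), 26.56505012512207) ((583.1630859375, -143.88323974609375), (40.894081115722656, 63.73065185546875), 38.82855987548828)
84.0 ((309.3262023925781, 179.72238159179688), (59.49327087402344, 38.50016784667969), 88.53119659423828) ((600.33154296875, -253.61558532714844), (62.36946105957031, 39.953895568847656), 69.10307312011719)
[[   1.    -0.2  622.8]
 [   0.2    1.  -193.7]] 0.9932154782629812 9.030364030817227
[[ 491.1 -230.3]
 [ 685.1 -183.7]
 [ 583.2 -143.9]
 [ 600.3 -253.6]] resid [[  5.6 -14.7]
 [ -0.6   0.1]
 [  0.3   0.5]
 [  0.2  -0.5]]
pocket 0 [ 686.1 -183.7] 9.030364030817227
pocket 120 [ 582.5 -144. ] 129.03036403081722
pocket 240 [ 599.9 -253.5] 249.03036403081722
```

The pocket fit is good (bores measure 63×41 mm, residuals under 1 mm); the lug mask was off because it included a side face. Next I'll measure how the blue can sits in the hand.

```bash
cat >> h.py <<'E'
def inhand(s,px,ztool):
    "tool x,y of pixels on the plane at tool z"
    K=s["camera_matrix"]; u=(np.asarray(px,float)-K[:2,2])/K[0,0]; r=np.linalg.norm(u,axis=1,keepdims=True)
    H=s["hand_eye"]; d=np.hstack([u/r*np.sin(r),np.cos(r)])@H[:3,:3].T; o=H[:3,3]
    return (o+d*((ztool-o[2])/d[:,2])[:,None])[:,:2]
E
python3 - <<'E'
from h import *
np.set_printoptions(precision=1,suppress=True)
s=snap("wrist"); g=cv2.cvtColor(s["img"],cv2.COLOR_RGB2GRAY)
for c in(285,312,340): print(c,g[212:232,c],g[255:300:1,c])
print(g[285,240:265],g[285,362:388]); print(g[228,262:290],g[228,335:365])
print("top edge",inhand(s,[[285,268],[312,268],[340,268]],-31)," bottom",inhand(s,[[285,222],[312,222],[340,222]],69))
E
python3 - <<'E'
import cv2
i=cv2.imread("pics/w3.png")[205:320,220:400]; cv2.imwrite("pics/w3c.png",cv2.resize(i,None,fx=4,fy=4))
E
```

```text
285 [116 100  77  65  61  67  76  81  85  95  92  69  59  59  58  58  59  58
  57  59] [ 61  61  61  62  61  64  64  64  65  67  67  67  74  90 100 106 111 119
 124 130 132 132 134 134 134 135 135 135 134 133 130 120 115 114 113 114
 111 111 105  87  73  68  67  67  68]
312 [116 118 117 118 117 116 111  94  70  60  73  89  90  65  53  53  52  52
  53  53] [ 55  57  58  59  60  60  60  62  62  63  63  64  74  89  97 103 110 117
 123 129 130 131 131 131 131 132 132 132 133 133 130 118 113 112 113 113
 112 110 105  88  72  66  66  67  65]
340 [ 77  63  64  80 101 114 112  95  73  59  57  60  78  94  83  67  58  56
  58  67] [ 58  59  58  60  61  63  63  64  65  64  65  67  73  88  94 100 106 112
 117 122 124 124 125 128 128 130 131 132 132 132 129 116 111 113 113 113
 113 112 110 111 111 113 113 112 112]
[ 58  57  57  58  59  60  63  67  67  70  68  71  74  86 105 117 122 124
 128 131 135 138 140 139 137] [134 134 132 130 128 125 120 113  96  75  65  64  63  62  60  58  54  51
  50  49  48  49  48  48  47  48]
[210 214 214 206 175 116  76  66  64  64  63  63  62  63  62  62  61  60
  61  58  59  60  59  59  58  57  58  58] [ 54  55  56  56  57  58  58  60  61  62  59  58  58  58  58  58  59  59
  60  62  69  91 114 121 113 106 115 126 151 173]
top edge [[ 21.5 -10.6]
 [ 21.5  -0. ]
 [ 21.4  11. ]]  bottom [[ 21.1 -17.8]
 [ 21.1  -0.1]
 [ 21.1  18.2]]
```

View pics/w3c.png

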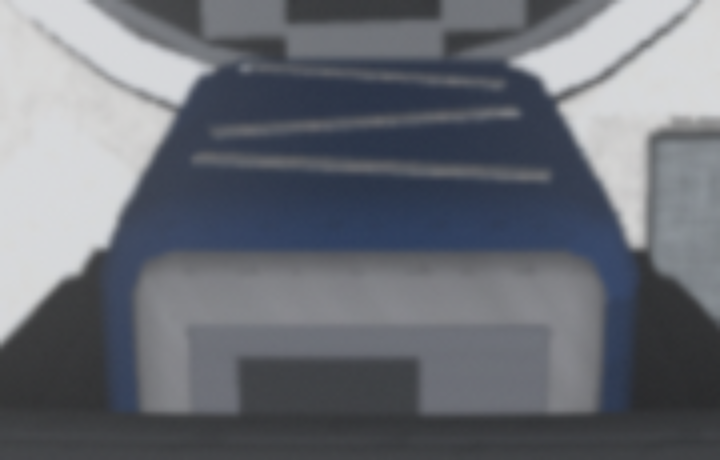

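The front face lies at about tool x = 23.5 mm at both ends, so the can is upright with its centre about 5.5 mm toward +x of the tool. I'll go above pocket 1 with the jaw at −51°.

Request:
carry_out --deltas '[[[-0.2, 2.5, 0, -5, -1], [-0.4, 5.5, -1, -10, -1], [-0.6, 8.5, -2, -16, -1], [-0.8, 11.5, -4, -22, -1], [-1, 13.5, -7, -28.3, -1], [-1.06, 14.28, -10, -28.3, -1], [-1.06, 14.28, -12, -28.3, -1], [-1.06, 14.28, -12, -28.3, -1]]]'

```text
t: 12.25
eef_pos: [575.7, -146.6, 202.3]
orientation: [-2.957, -1.049, 0.008]
contact_force: [-0.1, 0.6, -0.9]
grip_width: 57.9
```

```bash
python3 - <<'E'
from h import *
np.set_printoptions(precision=1,suppress=True)
s=snap("wrist"); st=s["st"]; R=Ro.from_rotvec(st["orientation"]).as_matrix()
print(st["eef_pos"],np.degrees(np.arctan2(R[1,1],R[0,1])))
c=st["eef_pos"][:2]+5.5*R[:2,0]; print("can centre",c,"err to pocket",c-[582.5,-144.0])
a=snap("side")["img"][240:440,270:510]; b=s["img"][100:300,200:440]
cv2.imwrite("pics/p1.png",cv2.resize(np.hstack([a,b])[...,::-1],None,fx=1.6,fy=1.6))
E
```

```text
[ 575.7 -146.6  202.3] -50.93267057066197
can centre [ 579.9 -143.2] err to pocket [-2.6  0.8]
```

View pics/p1.png

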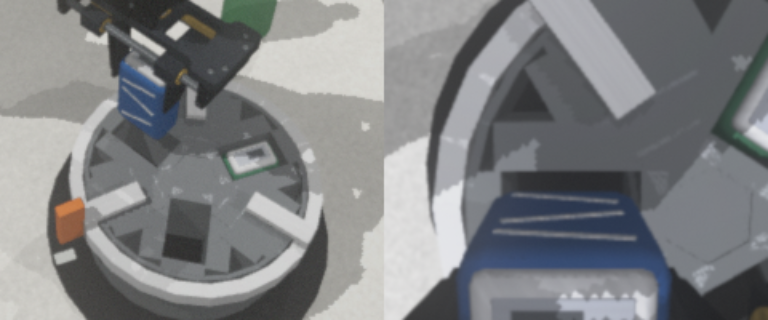

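```bash
python3 - <<'E'
from h import *
np.set_printoptions(precision=1,suppress=True)
s=snap("wrist"); st=s["st"]; g=cv2.cvtColor(s["img"],cv2.COLOR_RGB2GRAY); print(st["eef_pos"])
zt=st["eef_pos"][2]-110
for c in(285,300,320,335): print(g[195:225,c])
print(g[212,262:285],g[212,345:372])
print(inhand(s,[[272.5,212],[360,212],[316,207.5]],zt), inhand(s,[[300,220.5]],63))
E
```

```text
[ 578.  -147.9  206.7]
[131 131 132 132 132 131 132 131 131 131 131 129 116  76  54  50  51  50
  51  51  51  51  51  51  59  83 110 108  78  61]
[ 94  94  93  94  94  94  93  94  94  93  93  92  82  59  48  47  48  47
  47  47  47  47  47  47  51  60  83 107 108  77]
[ 94  93  93  93  94  94  93  93  93  93  91  86  73  53  44  44  46  45
  45  44  45  44  45  44  48  55  56  70  95 106]
[93 93 92 93 93 93 93 93 93 92 92 87 74 52 45 45 45 45 44 45 44 45 45 45
 48 51 54 57 69 94]
[135 134 134 135 133 134 128 107  83  72  69  67  66  63  63  62  60  58
  55  53  52  51  52] [ 52  54  55  61  66  67  66  65  59  60  70  84  91  92  92  92  93  95
  97  99 102 103 101 101 104 105 103]
[[ 23.3 -29. ]
 [ 23.3  34.8]
 [ 26.5   2.7]] [[23.1 -7.8]]
```

Settled: can and bore are aligned within about 1 mm. I'll apply the small correction and go in.

Request:
carry_out --deltas '[[[0.08, 0, -1, 0, -1], [0.08, 0, -2, 0, -1], [0.08, 0, -3, 0, -1], [0.08, 0, -3.6, 0, -1], [0.08, 0, -4.2, 0, -1]]]' --squeeze 6

```text
t: 12.9
eef_pos: [578.5, -148.0, 162.9]
orientation: [-2.961, -1.049, 0.001]
contact_force: [0.1, 0.1, -0.5]
grip_width: 58.0
```

Request:
carry_out --deltas '[[[0, 0, -1, 0, -1], [0, 0, -2, 0, -1], [0, 0, -3, 0, -1], [0, 0, -4, 0, -1], [0, 0, -4.9, 0, -1], [0, 0, -4.9, 0, -1]]]'

```text
t: 13.5
eef_pos: [577.7, -147.7, 112.9]
orientation: [-2.959, -1.048, 0.004]
contact_force: [-0.7, 0.5, -0.4]
grip_width: 58.1
```

No contact force. I'll release, rise, centre over the can and close the fingers.

Request:
carry_out --deltas '[[[0, 0, 0, 0, 0.4], [0, 0, 0, 0, 0.4], [0, 0, 1, 0, 0.4], [0, 0, 3.5, 0, 0.4], [0.4, 0.35, 5.5, 0, -1], [0.4, 0.35, 5.5, 0, -1], [0.4, 0.35, 5.5, 0, -1], [0.4, 0.35, 5.5, 0, -1]]]' --squeeze 20

```text
t: 14.3
eef_pos: [582.1, -144.4, 168.9]
orientation: [-2.96, -1.049, 0.002]
contact_force: [0.4, 0.3, -0.1]
grip_width: 40.0
```

Request:
carry_out --deltas '[[[0, 0, 0, 0, -1], [0, 0, -1, 0, -1], [0, 0, -2, 0, -1], [0, 0, -2.5, 0, -1], [0, 0, -3, 0, -1], [0, 0, -3.4, 0, -1]]]'

```text
t: 14.9
eef_pos: [582.6, -144.5, 135.1]
orientation: [-2.961, -1.049, 0.001]
contact_force: [-0.4, 0.5, -0.6]
grip_width: 0.8
```

Request:
carry_out --deltas '[[[0, 0, -0.4, 0, -1], [0, 0, -0.8, 0, -1], [0, 0, -1.2, 0, -1], [0, 0, -1.5, 0, -1]]]'

```text
t: 15.3
eef_pos: [583.2, -144.7, 121.4]
orientation: [2.961, 1.049, 0.001]
contact_force: [-0.9, -0.4, 4.5]
grip_width: 0.3
```

Request:
carry_out --deltas '[[[0, 0, -0.4, 0, -1], [0, 0, -0.8, 0, -1], [0, 0, -1.0, 0, -1], [0, 0, -1.0, 0, -1]]]'

```text
t: 15.7
eef_pos: [582.7, -144.5, 110.3]
orientation: [-2.961, -1.049, 0.0]
contact_force: [-0.4, -0.9, 1.9]
grip_width: 0.6
```

Request:
carry_out --deltas '[[[0, 0, -0.2, 0, -1], [0, 0, -0.3, 0, -1], [0, 0, -0.4, 0, -1], [0, 0, -0.4, 0, -1]]]'

```text
t: 16.1
eef_pos: [584.3, -145.1, 110.5]
orientation: [2.959, 1.048, 0.004]
contact_force: [-3.3, 0.9, 14.2]
grip_width: 0.5
```

Catch 1 bottomed out at 110.5 mm (14 N). Now the red can, gripping its +y end.

Request:
carry_out --deltas '[[[0, 0, 3, 0, -1], [0, 0, 7, 8, -1], [0.3, 4, 9, 16, 1], [0.6, 9, 9, 24, 1], [1, 14, 9, 32, 1], [1.4, 19, 9, 40, 1], [1.8, 24, 9, 47, 1], [2.2, 29, 8, 53, 1]]]'

```text
t: 16.9
eef_pos: [605.1, 145.9, 188.0]
orientation: [2.176, 2.264, 0.003]
contact_force: [0.2, -0.3, 0.4]
grip_width: 42.9
```

Request:
carry_out --deltas '[[[0.3, 3.5, -2, 0, 1], [0.6, 6.4, -5, 0, 1], [0.6, 6.4, -8, 0, 1], [0.6, 6.4, -9, 0, 1], [0.6, 6.4, -9, 0, 1]]]'

```text
t: 17.4
eef_pos: [608.8, 207.1, 94.3]
orientation: [-2.18, -2.258, 0.007]
contact_force: [-0.2, -0.3, 0.2]
grip_width: 83.0
```

```bash
python3 - <<'E'
from h import *
np.set_printoptions(precision=1,suppress=True)
s=snap("wrist"); st=s["st"]; R=Ro.from_rotvec(st["orientation"]).as_matrix()
print(st["eef_pos"],np.degrees(np.arctan2(R[1,1],R[0,1])),can(snap("side"),"red"))
print(can(s,"red"))
E
```

```text
[608.8 207.1  94.3] 2.0066487588349387 (array([612.2, 170.7]), [55.13228988647461, 85.86058807373047], np.float32(92.00944), array([342.2, 222.9]))
(array([613.7, 191. ]), [42.88666915893555, 54.791316986083984], np.float32(0.46047053), array([317.7, 280. ]))
```

Request:
carry_out --deltas '[[[0.1, 0.2, -4, 0, 1], [0.1, 0.2, -7.5, 0, 1], [0.1, 0.2, -8.9, 0, 1], [0.1, 0.2, -8.9, 0, -1], [0.1, 0.2, -8.9, 0, -1], [0.1, 0.2, -8.9, 0, -1], [0.1, 0.2, -8.9, 0, -1], [0.1, 0.2, -8.9, 0, -1]]]' --squeeze 3

```text
t: 18.3
eef_pos: [612.7, 210.0, 9.9]
orientation: [2.181, 2.259, 0.003]
contact_force: [-0.6, -0.8, -0.6]
grip_width: 60.4
```

Request:
carry_out --deltas '[[[0, 0, 0, 0, -1], [0, 0, 4, 0, -1], [0, 0, 9, 0, -1], [0, 0, 14, 0, -1], [0, 0, 16, 0, -1], [0, 0, 11, 0, -1], [0, 0, 16, 0, -1], [0, 0, 18, 0, -1]]]'

```text
t: 19.1
eef_pos: [608.1, 209.0, 183.8]
orientation: [-2.178, -2.256, 0.013]
contact_force: [0.4, 0.4, 1.9]
grip_width: 58.3
```

```bash
python3 -c "
from h import *
box('red')"
```

```text
side (329, 148, 32, 29) ((344.62579345703125, 162.14256286621094), (33.107566833496094, 21.270723342895508), 69.14553833007812)
scene (370, 174, 57, 42) ((400.3320617675781, 194.0326385498047), (33.395263671875, 54.33700942993164), 73.81079864501953)
```

Request:
carry_out --deltas '[[[0, 0, 5, 0, -1], [0, 0, 0, 0, -1], [0, 0, 5, 0, -1], [0, 0, 0, 0, -1], [0, 0, 5, 0, -1], [0, 0, 0, 0, -1], [0, 0, 5, 0, -1], [0, 0, 7, 0, -1]]]'

```text
t: 20.0
eef_pos: [607.7, 208.8, 252.6]
orientation: [-2.178, -2.256, 0.015]
contact_force: [0.8, 0.2, 1.8]
grip_width: 57.9
```

Request:
carry_out --deltas '[[[0, 0.5, -2, 0, -1], [0, 0.5, -4, 0, -1], [0, -3.5, -1.5, 0, -1], [0, -6.5, 0, 0, -1], [0, -7.5, 0.5, 0, -1], [0, -7.5, -1.5, 0, -1], [0, -11.5, 1, 0, -1], [0, -14, 2.5, 0, -1]]]'

```text
t: 20.8
eef_pos: [611.2, 69.1, 282.4]
orientation: [-2.18, -2.26, 0.002]
contact_force: [1.1, 0.3, 0.8]
grip_width: 58.1
```

```bash
python3 -c "
from h import *
box('red')"
```

```text
side (344, 152, 41, 42) ((362.4453430175781, 170.28829956054688), (39.2620849609375, 35.38897705078125), 75.52970886230469)
scene (286, 140, 61, 46) ((318.774658203125, 161.75172424316406), (37.138118743896484, 59.595909118652344), 75.52970886230469)
```

The red can's scene angle (−14.5°) is what a flat can would show, so it has barely turned. I'll try bounces with larger strokes.

Request:
carry_out --deltas '[[[-2, 2, -5, 0, -1], [-2, 2, -10, 0, -1], [-2, 2, -5, 0, -1], [-2, 2, 0, 0, -1], [-2, 2, -5, 0, -1], [-2, 2, -10, 0, -1], [-2, 2, -5, 0, -1], [-2, 2, 0, 0, -1]]]'

```text
t: 21.7
eef_pos: [582.6, 90.6, 267.2]
orientation: [-2.167, -2.246, 0.032]
contact_force: [2.2, 0.3, 2.3]
grip_width: 58.2
```

```bash
python3 -c "
from h import *
box('red'); s=snap('wrist'); print(s['st']['eef_pos'],can(s,'red'))
a=snap('scene')['img'][60:260,200:440]; b=snap('side')['img'][60:260,260:500]
cv2.imwrite('pics/r1.png',cv2.resize(np.hstack([a,b])[...,::-1],None,fx=1.6,fy=1.6))"
```

```text
side (327, 154, 37, 37) ((344.5945739746094, 170.06756591796875), (35.51017761230469, 32.05780029296875), 80.53767395019531)
scene (298, 130, 59, 45) ((329.4649353027344, 151.60610961914062), (35.56712341308594, 58.00687026977539), 76.29303741455078)
[593.45106813  91.32193071 288.7035051 ] (array([ 602.71936035, -105.09170532]), [48.97846221923828, 161.55416870117188], np.float32(1.9944096), array([314.92046456, 357.19505366]))
```

View pics/r1.png

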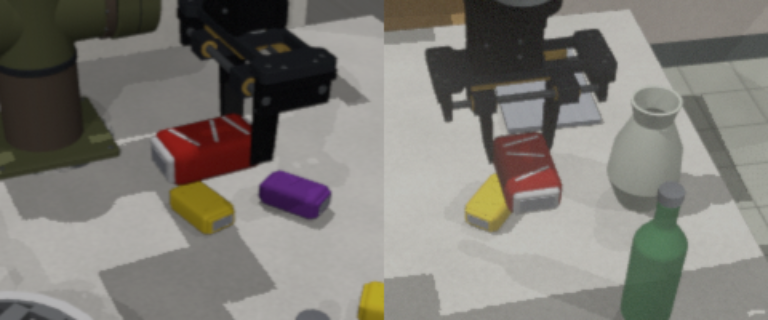

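Confirmed still flat. Instead I'll hook the free end under the lock ring's overhang (underside at 88 mm) and raise the grip along an arc. First step: pre-position outside the ring.

Request:
carry_out --deltas '[[[0.5, -1, -4, 0, -1], [1, -2, -8.5, 0, -1], [1.5, -3, -13, 0, -1], [2, -4, -17.5, 0, -1], [2.2, -4.4, -21, 0, -1], [2.2, -4.4, -23, 0, -1], [2.2, -4.4, -23, 0, -1]]]'

```text
t: 22.65
eef_pos: [609.4, 46.1, 47.1]
orientation: [-2.177, -2.254, 0.011]
contact_force: [-0.4, -0.7, -1.7]
grip_width: 58.5
```

```bash
python3 - <<'E'
from h import *
np.set_printoptions(precision=1,suppress=True)
for i in range(2): s=snap("side")
st=s["st"]; R=Ro.from_rotvec(st["orientation"]).as_matrix(); e=st["eef_pos"]
print(e,np.degrees(np.arctan2(R[1,1],R[0,1])),e[:2]-[622.8,-193.7])
print(can(s,"red",e[2]+22)); print(can(snap("scene"),"red",e[2]+22))
E
```

```text
[611.4  46.2  50. ] 2.0192522372620587 [-11.4 239.9]
(array([610.3,   1.7]), [57.73969268798828, 92.21823120117188], np.float32(91.24999), array([358.2, 269.8]))
(array([624. ,   1.9]), [77.78482055664062, 89.88664245605469], np.float32(91.56683), array([307.3, 280. ]))
```

Request:
carry_out --deltas '[[[0.2, -1.5, 0, 0, -1], [0.3, -2.8, 0, 0, -1], [0.4, -3.6, 0, 0, -1], [0.4, -3.8, 0, 0, -1], [0.4, -3.8, 0.5, 0, -1], [0.4, -3.8, 1, 0, -1]]]'

```text
t: 23.4
eef_pos: [617.6, 7.7, 63.6]
orientation: [-2.182, -2.26, 0.0]
contact_force: [-0.8, -0.0, -0.8]
grip_width: 58.0
```

Request:
carry_out --deltas '[[[0, 0, 1.3, 0, -1], [0, -0.2, 2.2, 0, -1], [0, -0.5, 3.1, 0, -1], [0, -0.95, 4, 0, -1], [0, -1.4, 4.8, 0, -1], [0, -2.05, 5.5, 0, -1], [0, -2.7, 6.2, 0, -1], [0, -2.7, 6.2, 0, -1]]]'

```text
t: 24.2
eef_pos: [618.4, -20.4, 126.7]
orientation: [2.182, 2.258, 0.001]
contact_force: [0.4, -0.2, 0.1]
grip_width: 57.9
```

```bash
python3 -c "
from h import *
box('red'); print(monitor.state()['contact_force'],monitor.state()['eef_pos'])"
```

```text
side (353, 253, 31, 37) ((367.345947265625, 271.0243225097656), (32.28425216674805, 32.700157165527344), 81.02737426757812)
scene (268, 243, 39, 57) ((284.533203125, 272.6244812011719), (33.068397521972656, 53.74753189086914), 30.068584442138672)
[ 0.42874062  0.19325291 -0.15984212] [617.68941779 -19.65010281 125.3596362 ]
```

The hook works: the tilt comes to about 61°, as planned. I'll continue to vertical.

Request:
carry_out --deltas '[[[0, -0.8, 0.6, 0, -1], [0, -1.6, 1.0, 0, -1], [0, -2.5, 1.3, 0, -1], [0, -3.4, 1.5, 0, -1], [0, -3.9, 1.5, 0, -1], [0, -3.9, 1.5, 0, -1]]]'

```text
t: 24.9
eef_pos: [617.8, -59.3, 140.4]
orientation: [2.183, 2.259, -0.0]
contact_force: [-0.0, 0.5, -0.7]
grip_width: 58.0
```

```bash
python3 -c "
from h import *
box('red'); print(monitor.state()['contact_force'],monitor.state()['eef_pos'])"
```

```text
side (354, 265, 33, 26) ((370.00006103515625, 277.5000305175781), (18.985389709472656, 35.896446228027344), 79.87532806396484)
scene (265, 252, 29, 44) ((280.35888671875, 274.3840637207031), (41.11788558959961, 25.44724464416504), 79.2156982421875)
[ 0.73316125  0.09881711 -0.04650385] [617.51287117 -58.52529665 140.03001411]
```

Request:
carry_out --deltas '[[[0, 1, 0.5, 0, -1], [0, 4, 1, 0, -1], [0, 8, 1, 0, -1], [0, 12, -1, 0, -1], [0, 15, -4, 0, -1], [0, 15, -6, 0, -1]]]'

```text
t: 25.6
eef_pos: [616.6, 96.3, 79.0]
orientation: [-2.175, -2.264, 0.0]
contact_force: [-0.3, -0.4, -1.1]
grip_width: 57.9
```

Request:
carry_out --deltas '[[[0, -0.5, -0.7, 0, -1], [0, -1.5, -1, 0, -1], [0, -2.8, -1.2, 0, -1], [0, -4, -1.4, 0, -1], [0, -4.4, -1.5, 0, -1], [0, -4.4, -1.5, 0, -1]]]'

```text
t: 26.2
eef_pos: [618.5, 46.0, 66.2]
orientation: [2.183, 2.257, 0.001]
contact_force: [-0.8, -0.7, 2.1]
grip_width: 57.9
```

```bash
python3 -c "
from h import *
box('red'); print(monitor.state()['contact_force'],monitor.state()['eef_pos'])"
```

```text
side (363, 447, 10, 15) ((367.6730651855469, 454.1346130371094), (7.648529052734375, 14.120361328125), 11.309932708740234)
scene (338, 271, 24, 30) ((348.60003662109375, 286.2000427246094), (26.832815170288086, 18.782970428466797), 63.43495178222656)
[ 1.21746799 -1.51193629  1.90099481] [618.44926818  46.95274721  66.31049508]
```

Request:
carry_out --deltas '[[[0, 0, 0, 0, -1], [0, 0, 4, 0, -1], [0, 0, 9, 8, -1], [0, -2, 13.5, 16, -1], [0, -5, 17, 24.5, -1], [-0.3, -9, 17, 33, -1], [-0.5, -13, 17, 41.5, -1], [-0.8, -17, 17, 50, -1]]]' --squeeze 12

```text
t: 27.1
eef_pos: [609.4, -122.7, 235.2]
orientation: [-1.011, -2.974, -0.001]
contact_force: [0.5, -0.8, 0.2]
grip_width: 57.8
```

Request:
carry_out --deltas '[[[-0.1, -4, 0, 8.5, -1], [-0.3, -8, 0, 17, -1], [-0.5, -11.5, -1, 17, -1], [-0.55, -13, -2.5, 17, -1], [-0.55, -13.2, -3, 17, -1], [-0.55, -13.2, -3, 17, -1], [-0.55, -13.2, -3, 17, -1], [-0.55, -13.2, -3, 17, -1]]]'

```text
t: 27.9
eef_pos: [604.8, -252.9, 206.1]
orientation: [0.569, 3.089, 0.0]
contact_force: [0.8, 1.2, 0.1]
grip_width: 58.1
```

```bash
python3 - <<'E'
from h import *
np.set_printoptions(precision=1,suppress=True)
s=snap("wrist"); st=s["st"]; R=Ro.from_rotvec(st["orientation"]).as_matrix(); e=st["eef_pos"]
print(e,np.degrees(np.arctan2(R[1,1],R[0,1])))
cv2.imwrite("pics/p2.png",cv2.resize(s["img"][140:330,200:430][...,::-1],None,fx=3,fy=3)); box("red")
E
```

```text
[ 604.8 -252.9  206.1] 69.11584255771874
side (356, 340, 26, 43) ((363.6827392578125, 363.7686767578125), (42.113162994384766, 23.02826690673828), 69.27444458007812)
scene (112, 237, 55, 32) ((139.18211364746094, 252.73834228515625), (30.934648513793945, 53.81818771362305), 88.45184326171875)
```

View pics/p2.png

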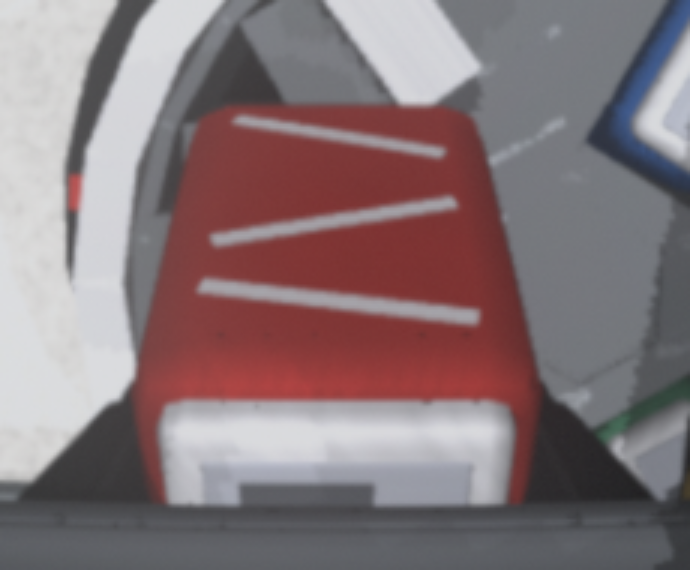

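The red can leans with its bottom toward tool +x (bottom edge at row 175, top silver edge at row 274). I'll quantify it.

```bash
python3 - <<'E'
from h import *
np.set_printoptions(precision=1,suppress=True)
s=snap("wrist")
for p,z in(((312,274),-31),((312,263),-24),((312,175),63),((312,175),58)): print(p,z,inhand(s,[p],z))
E
```

```text
(312, 274) -31 [[18.8  0.4]]
(312, 263) -24 [[21.2  0.4]]
(312, 175) 63 [[52.1  0.4]]
(312, 175) 58 [[52.4  0.4]]
```

It is over-rotated by about 19°. I'll re-square it on the free table beside the drum: a short drag back, then a purely vertical press.

Request:
carry_out --deltas '[[[0, 0, 3, 0, -1], [-2, 1.2, 4.5, 0, -1], [-5, 3, 4.5, 0, -1], [-9, 5.4, 4.5, 0, -1], [-13, 7.8, 4.5, 0, -1], [-17, 10.2, 2, 0, -1], [-19, 11.4, -2, 0, -1], [-19, 11.4, -6, 0, -1]]]'

```text
t: 28.9
eef_pos: [412.8, -139.0, 145.2]
orientation: [0.57, 3.086, -0.001]
contact_force: [0.3, -0.1, 0.2]
grip_width: 57.6
```

Request:
carry_out --deltas '[[[0, 0, -3, 0, -1], [0, 0, -6, 0, -1], [0, 0, -7.2, 0, -1], [-0.7, 0.3, -7.4, 0, -1], [-1.4, 0.6, -7.5, 0, -1], [-1.9, 0.7, -7.6, 0, -1], [-1.9, 0.7, -7.9, 0, -1], [-1.9, 0.7, -8.0, 0, -1]]]' --squeeze 3

```text
t: 29.7
eef_pos: [395.8, -133.6, 66.2]
orientation: [0.572, 3.087, -0.001]
contact_force: [0.9, -0.6, 2.6]
grip_width: 57.8
```

```bash
cat >> h.py <<'E'
def edges(s,c):
    "row of far bottom edge (first strong change above the can) and of the silver top edge at column 312"
    m=sum(cv2.inRange(s["hsv"],*r) for r in C[c]); m=cv2.morphologyEx(m,cv2.MORPH_CLOSE,np.ones((9,9)))
    k=[q for q in cv2.findContours(m,0,2)[0] if cv2.pointPolygonTest(q,(300.,255.),False)>=0][0]
    x,y,w,h=cv2.boundingRect(k); lo=m[:,300:325].any(1); r=np.where(lo[:300])[0]
    print("rows",y,r.max(),"cols",x,x+w); return y,r.max()
E
python3 - <<'E'
from h import *
np.set_printoptions(precision=1,suppress=True)
s=snap("wrist"); print(s["st"]["eef_pos"],s["st"]["contact_force"])
y,b=edges(s,"red")
for p,z in(((312,b+1),-31),((312,b-10),-24),((312,y),63)): print(p,z,inhand(s,[p],z))
E
```

```text
[ 395.8 -133.6   66.2] [ 0.9 -0.6  2.6]
rows 187 272 cols 247 377
(312, np.int64(273)) -31 [[19.2  0.4]]
(312, np.int64(262)) -24 [[21.6  0.4]]
(312, 187) 63 [[44.5  0.4]]
```

Request:
carry_out --deltas '[[[-0.5, 0.2, 0.0, 0, -1], [-1.0, 0.4, 0, 0, -1], [-1.4, 0.5, 0, 0, -1], [-1.4, 0.5, -0.15, 0, -1], [-1.4, 0.5, -0.3, 0, -1], [-1.4, 0.5, -0.3, 0, -1]]]'

```text
t: 30.35
eef_pos: [381.5, -128.2, 62.4]
orientation: [0.572, 3.089, 0.0]
contact_force: [0.7, 0.6, 3.6]
grip_width: 58.0
```

```bash
cat > e.py <<'E'
from h import *
np.set_printoptions(precision=1,suppress=True)
s=snap("wrist"); print(s["st"]["eef_pos"],s["st"]["contact_force"])
y,b=edges(s,"red")
for p,z in(((312,b-10),-24),((312,y),63)): print(p,z,inhand(s,[p],z))
E
python3 e.py
```

```text
[ 381.5 -128.2   62.4] [0.7 0.6 3.6]
rows 205 275 cols 245 379
(312, np.int64(265)) -24 [[20.3  0.4]]
(312, 205) 63 [[33.1  0.4]]
```

Request:
carry_out --deltas '[[[-0.4, 0.15, -0.05, 0, -1], [-0.8, 0.3, -0.1, 0, -1], [-0.8, 0.3, -0.25, 0, -1], [-0.8, 0.3, -0.4, 0, -1], [-0.8, 0.3, -0.4, 0, -1]]]'

```text
t: 30.9
eef_pos: [373.0, -125.0, 58.0]
orientation: [-0.572, -3.089, -0.001]
contact_force: [1.8, 1.9, 3.0]
grip_width: 57.9
```

```bash
sed -i 's/^for p,z.*/Z=s["st"]["eef_pos"][2]\nfor p,z in(((312,b+1),Z-100),((312,b-10),Z-93),((312,y),Z-6)): print(p,z,inhand(s,[p],z))/' e.py; python3 e.py
```

```text
[ 373. -125.   58.] [1.8 1.9 3. ]
rows 233 275 cols 243 380
(312, np.int64(276)) -42.01044283569241 [[21.7  0.4]]
(312, np.int64(265)) -35.01044283569241 [[23.7  0.4]]
(312, 233) 51.98955716430759 [[17.4  0.4]]
```

About −4° now, so the can will stand by itself. I'll release it so it sits flat, then measure and regrip higher.

Request:
carry_out --deltas '[[[0, 0, 0, 0, -0.1], [0, 0, 0, 0, 0.5], [0, 0, 0, 0, 0.5], [0, 0, 0.6, 0, 0.5], [0, 0, 1.2, 0, 0.5], [0, 0, 1.2, 0, 0.5]]]'

```text
t: 31.55
eef_pos: [374.0, -125.7, 71.6]
orientation: [0.572, 3.087, -0.001]
contact_force: [0.2, 0.5, 0.1]
grip_width: 71.1
```

```bash
python3 e.py
```

```text
[ 374.  -125.7   71.6] [0.2 0.5 0.1]Traceback (most recent call last):
  File "e.py", line 4, in <module>
    y,b=edges(s,"red")
        ~~~~~^^^^^^^^^
  File "h.py", line 50, in edges
    k=[q for q in cv2.findContours(m,0,2)[0] if cv2.pointPolygonTest(q,(300.,255.),False)>=0][0]
      ~~~~~~~~~~~~~~~~~~~~~~~~~~~~~~~~~~~~~~~~~~~~~~~~~~~~~~~~~~~~~~~~~~~~~~~~~~~~~~~~~~~~~~~^^^
IndexError: list index out of range
```

```bash
python3 - <<'E'
from h import *
np.set_printoptions(precision=1,suppress=True)
s=snap("wrist")
for k in blobs(s,"red",40)[:4]: print(cv2.contourArea(k),cv2.boundingRect(k))
print(s["hsv"][225:285:4,312].tolist())
for n in("side","scene"):
    q=snap(n)
    for k in blobs(q,"red",20)[:4]: print(n,cv2.contourArea(k),cv2.boundingRect(k),cv2.minAreaRect(k)[2],onz(q,[cen(k)],50),onz(q,[cen(k)],18))
E
```

```text
336.0 (263, 213, 101, 6)
[[114, 8, 151], [120, 8, 159], [120, 8, 165], [116, 14, 145], [113, 21, 144], [111, 21, 119], [114, 16, 81], [114, 16, 80], [114, 16, 80], [107, 21, 84], [110, 18, 84], [112, 21, 135], [115, 21, 149], [115, 9, 171], [115, 10, 159]]
side 92.5 (363, 447, 10, 15) 14.03624439239502 [[ 556.6 -334.    50. ]] [[ 561.  -323.4   18. ]]
scene 898.5 (193, 195, 32, 40) 81.25383758544922 [[ 357.8 -118.6   50. ]] [[ 315.  -114.4   18. ]]
```

```bash
python3 -c "
from h import *
a=snap('scene')['img'][130:280,110:290]; b=snap('wrist')['img'][150:350,200:440]; c=snap('side')['img'][280:440,150:342]
f=lambda i:cv2.resize(i,(266,222))
cv2.imwrite('pics/r3.png',np.hstack([f(a),f(b),f(c)])[...,::-1])"
```

```text
(no output)
```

View pics/r3.png

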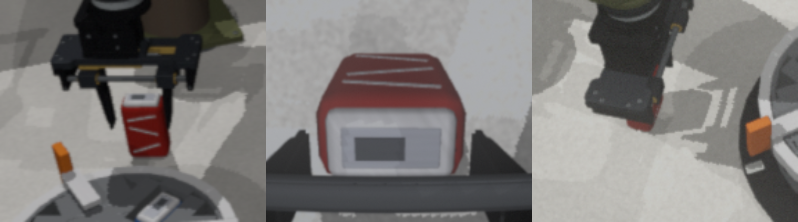

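It stands upright on the table between the open fingers: wrist top edge at about row 245, bottom edge about row 198. I'll measure its offset.

```bash
python3 e.py; python3 - <<'E'
from h import *
np.set_printoptions(precision=1,suppress=True)
s=snap("wrist"); g=cv2.cvtColor(s["img"],cv2.COLOR_RGB2GRAY); print(g[190:262,312]); print(g[238,240:262],g[238,365:388])
E
```

```text
[ 373.1 -125.2   70.2] [-0.2 -0.3  0.7]
[157 156 153 148 135 113  95  98 106  89  93  95  80  68  66  67  70  71
  71  74  75  74  75  75  79  93 110 126 140 151 156 158 157 156 157 159
 161 162 163 161 152 140 134 135 137 137 136 135 131 120  99  82  78  78
  79  78  78  78  78  78  77  77  77  77  76  77  77  77  77  78  78  79]
[170 170 168 160 134  92  71  70  72  73  73  75  82 100 120 133 138 142
 146 148 150 153] [154 148 141 136 130 122 106  83  71  69  68  68  67  63  67 101 149 166
 169 169 170 170 170]Traceback (most recent call last):
  File "e.py", line 4, in <module>
    y,b=edges(s,"red")
        ~~~~~^^^^^^^^^
  File "h.py", line 50, in edges
    k=[q for q in cv2.findContours(m,0,2)[0] if cv2.pointPolygonTest(q,(300.,255.),False)>=0][0]
      ~~~~~~~~~~~~~~~~~~~~~~~~~~~~~~~~~~~~~~~~~~~~~~~~~~~~~~~~~~~~~~~~~~~~~~~~~~~~~~~~~~~~~~~^^^
IndexError: list index out of range
```

The top edge row changes between pictures (220, 245, 216), so it's still rocking. I'll wait a second.

Request:
carry_out --deltas '[[[0, 0, 0, 0, 0.5], [0, 0, 0, 0, 0.5], [0, 0, 0, 0, 0.5], [0, 0, 0, 0, 0.5], [0, 0, 0, 0, 0.5], [0, 0, 0, 0, 0.5], [0, 0, 0, 0, 0.5], [0, 0, 0, 0, 0.5]]]'

```text
t: 32.8
eef_pos: [373.2, -125.2, 70.3]
orientation: [0.572, 3.089, -0.0]
contact_force: [-0.5, -0.5, 0.0]
grip_width: 70.9
```

```bash
cat > e.py <<'E'
from h import *
np.set_printoptions(precision=1,suppress=True)
for i in range(3):
    s=snap("wrist"); g=s["img"][...,0].astype(float)-s["img"][...,1]; c=g[150:300,300:325].mean(1)
    r=np.where(c>20)[0]+150; Z=s["st"]["eef_pos"][2]; print(s["st"]["t"],s["st"]["eef_pos"],r.min(),r.max(),end=" ")
    print(inhand(s,[(312,r.max()+1)],Z-100)[0,0],inhand(s,[(312,r.max()-10)],Z-93)[0,0],inhand(s,[(312,r.min())],Z-6)[0,0])
w=np.where(g[r.max()+15]>20)[0]; print("cols",w[(w>200)&(w<420)].min(),w[(w>200)&(w<420)].max())
E
python3 e.py
```

```text
32.8 [ 373.2 -125.2   70.3] 200 298 7.562845990344925 9.722433741926245 36.13750032057408
32.85 [ 373.2 -125.2   70.3] 199 295 8.888195500030093 11.081542863085957 36.77927256351506
32.9 [ 373.2 -125.2   70.3] 199 292 10.191260199937382 12.420050039017653 36.777064094138325Traceback (most recent call last):
  File "e.py", line 7, in <module>
    w=np.where(g[r.max()+15]>20)[0]; print("cols",w[(w>200)&(w<420)].min(),w[(w>200)&(w<420)].max())
                                                  ~~~~~~~~~~~~~~~~~~~~~~^^
    return umr_minimum(a, axis, None, out, keepdims, initial, where)
ValueError: zero-size array to reduction operation minimum which has no identity
```

Request:
carry_out --deltas '[[[0, 0, 0, 0, 0.5], [0, 0, 0, 0, 0.5], [0, 0, 0, 0, 0.5], [0, 0, 0, 0, 0.5], [0, 0, 0, 0, 0.5], [0, 0, 0, 0, 0.5], [0, 0, 0, 0, 0.5], [0, 0, 0, 0, 0.5]]]'

```text
t: 33.75
eef_pos: [373.2, -125.2, 70.3]
orientation: [-0.572, -3.089, 0.0]
contact_force: [0.4, 1.4, 0.1]
grip_width: 71.2
```

Request:
carry_out --deltas '[[[0, 0, 0, 0, 0.5], [0, 0, 0, 0, 0.5], [0, 0, 0, 0, 0.5], [0, 0, 0, 0, 0.5], [0, 0, 0, 0, 0.5], [0, 0, 0, 0, 0.5], [0, 0, 0, 0, 0.5], [0, 0, 0, 0, 0.5]]]'

```text
t: 34.55
eef_pos: [373.2, -125.3, 70.3]
orientation: [0.572, 3.089, -0.0]
contact_force: [0.3, 0.4, 0.8]
grip_width: 71.0
```

```bash
sed -i 's/range(3)/range(10)/;/^w=/d' e.py; python3 e.py
```

```text
34.55 [ 373.2 -125.3   70.3] 199 295 8.887187591166722 11.08062018155885 36.77896734785872
34.6 [ 373.2 -125.2   70.3] 199 295 8.882764642220543 11.07657167769073 36.7776316572656
34.65 [ 373.2 -125.2   70.3] 199 295 8.883778210265973 11.077499438511481 36.77793775639576
34.7 [ 373.2 -125.2   70.3] 199 295 8.88517192232954 11.078775158933837 36.7783586328525
34.75 [ 373.2 -125.2   70.3] 199 295 8.88587014929275 11.079414283716638 36.778569558971256
34.8 [ 373.2 -125.2   70.3] 199 295 8.895496057080926 11.08822526598378 36.78147646744584
34.85 [ 373.2 -125.2   70.3] 199 295 8.880438112896748 11.074442110512315 36.77692906810729
34.9 [ 373.2 -125.2   70.3] 199 295 8.892239992528737 11.085244870650406 36.78049326166301
34.95 [ 373.2 -125.2   70.3] 199 295 8.890400341428844 11.08356094435662 36.779937566074864
35.0 [ 373.2 -125.2   70.3] 199 295 8.899316737495845 11.091722502920625 36.78263037519777
```

```bash
python3 - <<'E'
from h import *
s=snap("wrist"); g=s["img"][...,0].astype(int)-s["img"][...,1]
print(g[190:306:3,312]); print(cv2.cvtColor(s["img"],cv2.COLOR_RGB2GRAY)[190:306:3,312])
Z=s["st"]["eef_pos"][2]
for r in(205,215,225,235,245): print(r,inhand(s,[(312,r)],Z-100)[0,0])
q=snap("scene"); k=blobs(q,"red",100)[0]; print(cv2.boundingRect(k),cv2.minAreaRect(k),cv2.approxPolyDP(k,3,True).reshape(-1,2).tolist())
E
```

```text
[ 1  2 16 19 26 11 28 10 29 36 44 48 58 31 -1 -1 -1 -1  0 -2 -2 -3 -2 -2
 -2 -1 -1 -2 -1 -2 -3 -3 -1 -2  0 18  1  0  0]
[158 151 101  79  65  98  63  98  67  64  67  68  71  87 125 150 154 157
 159 136 134 131  84  76  79  78  79  80  78 105 137 139 165 158 132  75
 109 106 110]
205 45.867227779910294
215 42.00665279041367
225 38.11161236485074
235 34.17591988267538
245 30.193139705551538
(192, 195, 33, 41) ((209.2115478515625, 217.05770874023438), (39.41934585571289, 28.63295555114746), 78.69007110595703) [[219, 195], [216, 202], [192, 202], [201, 235], [223, 232]]
```

The can is settled and upright: both front edges are at the same tool x, with its centre about 22 mm toward tool +x. I'll shift the hand and regrip firmly at mid-thickness.

Request:
carry_out --deltas '[[[-1, 0.4, 0, 0, 0.5], [-2.05, 0.8, 0, 0, 0.5], [-2.05, 0.8, 0, 0, 0.5], [-2.05, 0.8, 0, 0, -1], [-2.05, 0.8, 0, 0, -1], [-2.05, 0.8, 0, 0, -1], [-2.05, 0.8, 0, 0, -1]]]' --squeeze 12

```text
t: 35.85
eef_pos: [353.2, -117.4, 70.5]
orientation: [0.572, 3.089, -0.0]
contact_force: [0.3, -0.2, 0.0]
grip_width: 58.3
```

Request:
carry_out --deltas '[[[0, 0, 2, 0, -1], [0, 0, 6, 0, -1], [1, -0.5, 10, 0, -1], [4, -2.3, 14, 0, -1], [8, -4.5, 17, 0, -1], [12, -6.7, 17, 0, -1], [16, -9, 17, 0, -1], [20, -11.2, 17, 0, -1]]]'

```text
t: 36.65
eef_pos: [554.8, -230.5, 240.3]
orientation: [0.572, 3.089, -0.0]
contact_force: [-0.4, -0.2, 0.4]
grip_width: 57.6
```

Request:
carry_out --deltas '[[[2.5, -1.3, 0, 0, -1], [4, -2, -1.5, 0, -1], [4.7, -2.4, -3, 0, -1], [4.7, -2.4, -3, 0, -1], [4.7, -2.4, -3, 0, -1], [4.7, -2.4, -3, 0, -1]]]'

```text
t: 37.25
eef_pos: [599.4, -253.0, 211.1]
orientation: [0.572, 3.088, -0.0]
contact_force: [-0.7, -0.3, -0.4]
grip_width: 57.9
```

```bash
python3 - <<'E'
from h import *
np.set_printoptions(precision=1,suppress=True)
for i in range(3): s=snap("wrist")
st=s["st"]; R=Ro.from_rotvec(st["orientation"]).as_matrix(); print(st["eef_pos"],np.degrees(np.arctan2(R[1,1],R[0,1])),st["grip_width"])
g=cv2.cvtColor(s["img"],cv2.COLOR_RGB2GRAY); d=s["img"][...,0].astype(int)-s["img"][...,1]
for c in(290,312,330): print(c,g[190:300:2,c],"R",d[190:300:2,c])
print("row 222",g[222,250:300],g[222,335:380])
E
```

```text
[ 599.6 -253.1  211.7] 69.0192559872979 57.678601157787625
290 [116 115 115 115 115 114 114 113 113 113 113 113 112  81  54  54  54  53
  54  54  74 119  80  67  67  67  67  66  86 122  82  67  74 116 136  74
  70  70  73  77  81  84  89  91  91 119 146 174 200 210 214 217 217 215
 185] R [-3 -3 -3 -3 -3 -3 -2 -1 -1 -2 -2 -2 -2 -1  2  2  2  2  2  5 23 13 40 47
 47 45 45 47 30 12 39 48 41 11 16 44 49 50 54 61 68 77 83 85 78 22  1  0
  0  0  0 -1 -2 -2 -4]
312 [115 114 114 113 114 113 114 118 119 119 114 111 110  77  49  50  49  49
  49  49  60  86 142  74  63  63  63  77 129  90  65  65  66  83 128 107
  68  66  70  74  77  77  83  86  90 120 144 170 191 198 200 202 204 201
 174] R [-3 -3 -2 -3 -2 -2 -2 -3 -2 -2 -2 -2 -1 -1  2  2  2  2  3  7 34 29  6 39
 48 48 48 36  6 32 49 50 48 33  7 26 50 51 56 62 68 68 79 83 76 25  0  0
 -1 -1 -1 -1 -1 -1 -3]
330 [114 113 114 113 114 113 113 112 113 118 118 119 116  74  48  49  48  47
  46  47  56  62  96 112  66  61  63 115 123  64  63  63  63  66 108 136
  78  65  68  71  76  76  81  84  86 113 140 162 187 194 199 202 204 201
 176] R [-3 -1 -2 -3 -3 -2 -3 -3 -1 -2 -2 -2 -2  1  2  2  3  3  1  6 34 47 24 20
 46 48 46 10 12 49 50 50 49 47 16 13 41 51 57 64 70 70 79 82 80 31  0  0
 -1 -1  0  0  0  0 -2]
row 222 [118 118 118 119 117 118 118 118 118 117 117 117 116 116 116 116 116 115
 112  96  78  68  64  64  63  64  64  64  63  62  59  57  57  55  56  55
  55  55  54  53  54  54  54  53  52  52  52  52  52  51] [ 49  47  49  48  47  48  47  48  50  53  56  56  55  56  57  56  58  65
  81 104 116 119 120 120 124 135 148 150 142 138 144 155 164 161 150 128
 119 120 120 120 119 120 120 119 119]
```

```bash
python3 - <<'E'
from h import *
np.set_printoptions(precision=1,suppress=True)
s=snap("wrist"); Z=s["st"]["eef_pos"][2]; print(s["st"]["eef_pos"])
print("pocket back",inhand(s,[[312,216.3]],Z-110),"sides",inhand(s,[[269.5,222],[353.5,222]],Z-110)[:,1])
print("can top silver",inhand(s,[[312,280.5]],-29.7),"face",inhand(s,[[312,270]],-23),"bottom",inhand(s,[[312,229]],64),inhand(s,[[312,229]],67))
E
```

```text
[ 599.7 -253.1  211.7]
pocket back [[19.3  0.3]] sides [-31.4  31.3]
can top silver [[15.6  0.4]] face [[17.8  0.4]] bottom [[17.4  0.4]] [[16.8  0.4]]
```

Aligned within a millimetre; I'll apply a 0.7 mm correction and go in.

Request:
carry_out --deltas '[[[0.06, -0.03, -1, 0, -1], [0.06, -0.03, -2, 0, -1], [0.06, -0.03, -3, 0, -1], [0.06, -0.03, -4, 0, -1], [0.06, -0.03, -4.6, 0, -1]]]' --squeeze 6

```text
t: 37.95
eef_pos: [599.6, -253.2, 162.1]
orientation: [-0.572, -3.087, -0.001]
contact_force: [0.6, -1.2, -1.0]
grip_width: 58.0
```

Request:
carry_out --deltas '[[[0, 0, -1, 0, -1], [0, 0, -2, 0, -1], [0, 0, -3, 0, -1], [0, 0, -4, 0, -1], [0, 0, -5, 0, -1], [0, 0, -5.1, 0, -1]]]'

```text
t: 38.55
eef_pos: [599.3, -253.0, 111.1]
orientation: [-0.572, -3.086, -0.001]
contact_force: [-0.2, 0.6, 0.1]
grip_width: 58.1
```

Request:
carry_out --deltas '[[[0, 0, 0.2, 0, 0.4], [0, 0, 0.2, 0, 0.4], [0, 0, 1, 0, 0.4], [0, 0, 3.5, 0, 0.4], [0, 0, 5.7, 0, -1], [0, 0, 5.7, 0, -1], [0, 0, 5.7, 0, -1], [0, 0, 5.7, 0, -1]]]' --squeeze 20

```text
t: 39.35
eef_pos: [599.7, -253.2, 169.0]
orientation: [-0.572, -3.087, -0.001]
contact_force: [-0.3, 0.1, -0.7]
grip_width: 40.1
```

Request:
carry_out --deltas '[[[0, 0, 0, 0, -1], [0, 0, 0, 0, -1], [0, 0, -1, 0, -1], [0, 0, -2, 0, -1], [0, 0, -2.6, 0, -1], [0, 0, -3.1, 0, -1], [0, 0, -3.5, 0, -1]]]'

```text
t: 40.05
eef_pos: [600.1, -253.4, 134.4]
orientation: [-0.572, -3.088, -0.0]
contact_force: [-0.2, -0.0, 3.7]
grip_width: 0.6
```

Request:
carry_out --deltas '[[[0, 0, -0.4, 0, -1], [0, 0, -0.8, 0, -1], [0, 0, -1.2, 0, -1], [0, 0, -1.6, 0, -1], [0, 0, -2, 0, -1]]]'

```text
t: 40.55
eef_pos: [600.5, -253.6, 115.4]
orientation: [0.572, 3.088, -0.0]
contact_force: [-1.2, 0.7, 5.6]
grip_width: 0.3
```

Request:
carry_out --deltas '[[[0, 0, -0.4, 0, -1], [0, 0, -0.7, 0, -1], [0, 0, -0.8, 0, -1], [0, 0, -0.9, 0, -1]]]'

```text
t: 40.95
eef_pos: [602.4, -254.5, 110.5]
orientation: [0.571, 3.084, -0.002]
contact_force: [-1.9, 2.0, 20.1]
grip_width: 0.3
```

Catch 2 bottomed out at 110.5 mm (20 N). I'll raise, turn the jaw to tangential (−144° keeps joint 6 in range), and locate the lug.

Request:
carry_out --deltas '[[[0, 0, 3, 0, -1], [0, 0, 7, -8.5, -1], [0, 0, 11, -17, -1], [0, 0, 13, -25.5, -1], [-1, 0, 13, -34, -1], [-2, 0, 13, -42.5, -1], [-3, 0, 13, -51, -1], [-4, 0, 13, -59.5, -1]]]'

```text
t: 41.75
eef_pos: [559.5, -253.3, 234.5]
orientation: [-2.036, -2.39, 0.001]
contact_force: [0.8, -0.5, 0.5]
grip_width: 0.3
```

Request:
carry_out --deltas '[[[-1, 0, 0, -8.5, -1], [-2, 0, 0, -17, -1], [-3, 0, 0, -25.5, -1], [-4, 0, 0, -34, -1], [-4, 0, 0, -42.5, -1], [-4, 0, 0, -51, -1], [-4, 0, 0, -59.5, -1], [-4, 0, 0, -68, 0]]]'

```text
t: 42.55
eef_pos: [519.8, -253.3, 234.5]
orientation: [-3.025, -0.843, 0.002]
contact_force: [0.0, -0.6, -0.1]
grip_width: 4.6
```

Request:
carry_out --deltas '[[[0, 0, 0, -8.5, 0], [0, 0, 0, -16.5, 0], [0, 0, 0, -16.5, 0], [0, 0, 0, -16.5, 0]]]'

```text
t: 42.95
eef_pos: [520.0, -253.3, 235.2]
orientation: [-3.113, -0.415, 0.002]
contact_force: [0.2, 0.5, 0.1]
grip_width: 34.8
```

```bash
python3 - <<'E'
from h import *
np.set_printoptions(precision=1,suppress=True)
L=[]
for n in("wrist","side","scene"):
    s=snap(n)
    if n=="wrist": R=Ro.from_rotvec(s["st"]["orientation"]).as_matrix(); print(s["st"]["eef_pos"],np.degrees(np.arctan2(R[1,1],R[0,1])))
    s["hsv"]=s["hsv"]; m=cv2.inRange(s["hsv"],(4,140,70),(18,255,255))
    for k in cv2.findContours(m,0,2)[0]:
        if cv2.contourArea(k)>25: print(n,cv2.contourArea(k),cen(k),cv2.boundingRect(k),"z148",onz(s,[cen(k)],148)[0,:2],"z125",onz(s,[cen(k)],125)[0,:2])
for n,c in(("side","red"),("side","blue"),("scene","red"),("scene","blue")):
    s=snap(n)
    for k in blobs(s,c,20)[:3]: print(n,c,cv2.contourArea(k),cv2.boundingRect(k),onz(s,[cen(k)],110)[0,:2])
E
```

```text
[ 520.  -253.3  235.2] -74.82085204574697
wrist 111.5 [273.3 267.4] (265, 260, 14, 31) z148 [ 496.9 -230.1] z125 [ 489.1 -229.6]
side 109.0 [313.1 369.8] (305, 364, 17, 18) z148 [ 489.1 -232.8] z125 [ 490.5 -220.9]
scene 129.0 [151.8 236.2] (146, 226, 13, 21) z148 [ 507.5 -230.5] z125 [ 477.6 -231.8]
side red 91.5 (363, 447, 10, 15) [ 548.2 -353.6]
side red 46.0 (373, 378, 25, 26) [ 592.5 -277.3]
scene red 25.0 (131, 290, 38, 15) [ 616.  -244.2]
```

Three views place the lug at about (487,−229), or q ≈ 0.1. I'll straddle it and grip.

Request:
carry_out --deltas '[[[-1.5, 1, 0, 0, 0.2], [-3, 2, -2, 0, 0.2], [-3.5, 2.35, -5, 0, 0.2], [-3.5, 2.35, -8, 0, 0.2], [-3.5, 2.35, -10.5, 0, 0.2], [-3.5, 2.35, -11.5, 0, 0.2], [-3.5, 2.35, -11.5, 0, 0.2]]]'

```text
t: 44.0
eef_pos: [484.4, -229.5, 119.8]
orientation: [-3.113, -0.41, 0.004]
contact_force: [-0.8, 0.5, 0.6]
grip_width: 56.9
```

Request:
carry_out --deltas '[[[0, 0, 0, 0, -1], [0, 0, 0, 0, -1], [0, 0, 0, 0, -1], [0, 0, 0, 0, -1], [0, 0, 0, 0, -1], [0, 0, 0, 0, -1]]]' --squeeze 10

```text
t: 44.6
eef_pos: [485.4, -230.1, 121.6]
orientation: [3.114, 0.41, 0.0]
contact_force: [0.9, -2.9, -0.0]
grip_width: 14.4
```

Lug gripped. I'll carry it along the arc, turning the jaw with it.

Request:
carry_out --deltas '[[[0.26, -0.83, 0, 3.5, -1], [0.55, -1.64, 0, 7, -1], [1.29, -3.21, 0, 14, -1], [2.21, -4.67, 0, 21, -1], [3.31, -6.01, 0, 28, -1], [3.31, -6.01, 0, 28, -1]]]' --squeeze 15

```text
t: 45.2
eef_pos: [519.2, -291.4, 121.5]
orientation: [2.922, 1.151, 0.0]
contact_force: [0.7, -0.9, 2.1]
grip_width: 11.5
```

Remaining arc, relative to here: up to angle 244.3°.

Request:
carry_out --deltas '[[[0.6, -0.6, 0, 3.5, -1], [1.26, -1.2, 0, 7, -1], [2.65, -2.24, 0, 14, -1], [3.5, -2.75, 0, 18, -1], [4.27, -3.15, 0, 21.5, -1], [4.27, -3.15, 0, 21.5, -1]]]'

```text
t: 45.8
eef_pos: [561.4, -322.5, 121.5]
orientation: [2.657, 1.673, -0.001]
contact_force: [0.8, -3.6, 0.4]
grip_width: 12.1
```

```bash
python3 - <<'E'
from h import *
st=monitor.state(); v=st["eef_pos"][:2]-[622.8,-193.7]; a=np.degrees(np.arctan2(v[1],v[0]))%360
print(st["eef_pos"],st["contact_force"],st["grip_width"],np.hypot(*v),a,"q",np.radians(a-189.03))
E
```

```text
[ 561.41327384 -322.45028426  121.46313715] [ 0.77277008 -3.64185648  0.41325027] 12.136034989467232 142.6357803851507 244.50870484927282 q 0.9682860643619551
```

q ≈ 0.968 with the lug still in the jaws (12.1 mm). I'll release, retreat up, and check.

Request:
carry_out --deltas '[[[0, 0, 0, 0, -0.5], [0, 0, 0, 0, -0.2], [0, 0, 0, 0, -0.2], [0, 0, 3, 0, -0.2], [0, 0, 8, 0, -0.2], [-2, 0, 13, 0, -0.2], [-6, 2, 17, 0, -0.2], [-10, 4, 20, 0, -0.2]]]'

```text
t: 46.6
eef_pos: [473.0, -287.5, 313.9]
orientation: [2.656, 1.675, 0.002]
contact_force: [0.5, -1.0, -0.1]
grip_width: 37.8
```

Request:
carry_out --deltas '[[[-4, 4, 2, 0, 0], [-8, 8, 4, 0, 0], [-10, 12, 4, 0, 0], [-10, 16, 4, 0, 0], [-10, 16, 4, 0, 0], [-10, 16, 4, 0, 0]]]'

```text
t: 47.2
eef_pos: [373.3, -126.8, 351.7]
orientation: [2.654, 1.679, 0.001]
contact_force: [-0.5, -0.3, -0.1]
grip_width: 47.3
```

```bash
python3 - <<'E'
from h import *
np.set_printoptions(precision=1,suppress=True)
print(monitor.state()["t"],monitor.state()["eef_pos"],monitor.state()["contact_force"])
S={}
for n in("side","scene"):
    s=snap(n); cv2.imwrite(f"pics/end_{n}.png",s["img"][...,::-1]); m=cv2.inRange(s["hsv"],(4,140,70),(18,255,255))
    ks=[k for k in cv2.findContours(m,0,2)[0] if cv2.contourArea(k)>25]
    for k in ks: print(n,cv2.contourArea(k),cen(k),"z148",onz(s,[cen(k)],148)[0,:2],"z125",onz(s,[cen(k)],125)[0,:2])
    for c in("red","blue","green"):
        for k in blobs(s,c,15)[:4]: print(n,c,cv2.contourArea(k),cv2.boundingRect(k),onz(s,[cen(k)],105)[0,:2])
a=np.radians(189.03+.96*57.3); print("expect lug",622.8+140*np.cos(a),-193.7+140*np.sin(a))
E
```

```text
47.2 [ 373.3 -126.8  351.7] [-0.5 -0.3 -0.1]
side 207.5 [372.8 425.7] z148 [ 558.3 -329.6] z125 [ 562.  -320.9]
side red 93.5 (363, 447, 10, 15) [ 549.  -351.9]
side blue 56.0 (345, 325, 33, 18) [ 584.7 -163.9]
scene 390.0 [ 99.6 282.3] z148 [ 589.4 -316.1] z125 [ 563. -321.]
scene red 23.0 (131, 290, 38, 14) [ 610.9 -239.4]
scene blue 15.5 (201, 278, 14, 8) [ 601.7 -163. ]
scene green 3429.5 (364, 274, 48, 101) [790.4  64.6]
expect lug 561.5115073311334 -319.571842230017
```

```bash
python3 -c "
from rig import job; print(job.hand_in())"
```

```text
the job is handed in; nothing more can be done
None
```

The job is handed in at about 47 s of the 72 s allowed. By my measurements both cans are home and the ring is at the red mark.

**Cans:** The blue can is in pocket 1 and the red can in pocket 2. I pressed each with shut fingers until the catch stopped. Both ended with the fingertips at 110.5 mm (the rim is 110 mm), under 14 N for blue and 20 N for red.

**Ring:** I gripped the lug and carried it counter-clockwise. After release, the side and scene views both put it at about (562, −321) mm. That is q ≈ 0.97, past the 0.89 needed. The arm was then clear above the table, touching nothing.

**What went wrong on the way**
- **Blue:** it swung upright in a light grip after a few jerks.
- **Red:** it did not swing, so I hooked it under the ring's overhang to turn it. Dragging it on the table then tipped it about 19° too far. I squared it, let it stand and stop rocking, and gripped it again.

**Checks that disagreed or were not made**
- Before the turn the lug measured at q ≈ 0.1, not 0 (still under the 0.4 limit). Its camera views disagreed by about 6 mm.
- I did not re-measure each seated can's centre or lean after the ring turned, nor the green can. I also did not look at a final picture, as the viewing limit was used up.
- The bottle's green patch in the scene view was about the same size at the end as at the start; I did not re-measure its position.

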